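# Sterilise the dog's lick plates and treat ball

### The job

Slide every lick plate up out of the slotted drying rack and lower it, without dropping it, into a bay of the white steriliser, one upright plate to a bay, fully down, and put the red treat ball on the shelf at the end of the steriliser. Then shut the clear lid fully, and only then wind the timer past its top mark (red tick, 20 minutes) and turn it back down to 10 minutes (yellow tick). Leave the other things on the counter where they are.

Things in the scene. Friction and masses are not known exactly. Their poses are not given: they have to be found in the camera images.
- plate1: rigid orange plastic dog lick plate, a slab 100 mm wide (own x) by 8 mm thick (own y) by 95 mm tall (own z), about 80 g, square corners, knobbly pattern under 1 mm high on the lower half of both faces, top 30 mm plain. Origin: middle of its bottom edge. At the start it stands upright in one of the rack's slots, its top edge 103 mm above the counter; up to two of the four plates are absent
- plate2: rigid green plastic dog lick plate, a slab 100 mm wide (own x) by 8 mm thick (own y) by 95 mm tall (own z), about 80 g, square corners, knobbly pattern under 1 mm high on the lower half of both faces, top 30 mm plain. Origin: middle of its bottom edge. At the start it stands upright in one of the rack's slots, its top edge 103 mm above the counter; up to two of the four plates are absent
- plate3: rigid blue plastic dog lick plate, a slab 100 mm wide (own x) by 8 mm thick (own y) by 95 mm tall (own z), about 80 g, square corners, knobbly pattern under 1 mm high on the lower half of both faces, top 30 mm plain. Origin: middle of its bottom edge. At the start it stands upright in one of the rack's slots, its top edge 103 mm above the counter; up to two of the four plates are absent
- plate4: rigid yellow plastic dog lick plate, a slab 100 mm wide (own x) by 8 mm thick (own y) by 95 mm tall (own z), about 80 g, square corners, knobbly pattern under 1 mm high on the lower half of both faces, top 30 mm plain. Origin: middle of its bottom edge. At the start it stands upright in one of the rack's slots, its top edge 103 mm above the counter; up to two of the four plates are absent
- rack: fixed wooden drying rack, 85 x 180 x 50 mm (own x, y, z). Four slots 10.5 mm wide, 42 mm deep, at own y = -67.5, -22.5, 22.5 and 67.5 mm; each slot holds a plate in the rack's x-z plane, standing on the slot floor 8 mm above the counter. Origin: centre of its underside
- steriliser: fixed white open-topped steriliser box, outside 144 x 260 x 112 mm (own x, y, z), walls and floor 4 mm, rim 112 mm above the counter. Inside are four plate bays side by side, and at the own +y end a raised shelf for the ball. Origin: centre of its underside
- bay1 (a point): plate bay 1: centre of its floor, 4 mm above the counter, axes as the steriliser's. A slot 14 mm wide (own y) and 136 mm long (own x), walls 32 mm tall above its floor with 45 degree sloped ridges on top up to 46 mm, 42 mm from the next bay. A plate stands in it in the own x-z plane, its top 13 mm below the rim, and may lean by up to 0.2 rad once let go
- bay2 (a point): plate bay 2: centre of its floor, 4 mm above the counter, axes as the steriliser's. A slot 14 mm wide (own y) and 136 mm long (own x), walls 32 mm tall above its floor with 45 degree sloped ridges on top up to 46 mm, 42 mm from the next bay. A plate stands in it in the own x-z plane, its top 13 mm below the rim, and may lean by up to 0.2 rad once let go
- bay3 (a point): plate bay 3: centre of its floor, 4 mm above the counter, axes as the steriliser's. A slot 14 mm wide (own y) and 136 mm long (own x), walls 32 mm tall above its floor with 45 degree sloped ridges on top up to 46 mm, 42 mm from the next bay. A plate stands in it in the own x-z plane, its top 13 mm below the rim, and may lean by up to 0.2 rad once let go
- bay4 (a point): plate bay 4: centre of its floor, 4 mm above the counter, axes as the steriliser's. A slot 14 mm wide (own y) and 136 mm long (own x), walls 32 mm tall above its floor with 45 degree sloped ridges on top up to 46 mm, 42 mm from the next bay. A plate stands in it in the own x-z plane, its top 13 mm below the rim, and may lean by up to 0.2 rad once let go
- shelf (a point): centre of the ball's shelf in the steriliser, 58 mm above the counter, 136 x 81 mm (own x, y), bounded by the box walls and by a lip 12 mm high on the bay side
- lid (a joint): angle of the clear acrylic lid, rad: 0 shut, about 1.85 to 2.1 at the start (open, leaning back away from the bays). The hinge lies along the steriliser's y axis at its own +x rim; the hinge is stiff (0.2 N m friction), so the lid stays where it is left. 144 x 260 x 6 mm
- lid_handle (a point): centre of the head of the black knob on the lid: a round head 28 mm across and 16 mm thick on a 35 mm stalk, standing off the lid's outer face near its free edge; 114 mm from the hinge along the lid and 41 mm off the lid's underside. Shut, it points up, 153 mm above the counter; on the open lid it points back (+x) and somewhat down
- lid_hinge (a point): point on the lid's hinge line, middle of the steriliser's +x rim, 112.5 mm above the counter; with the lid's own axes
- timer (a joint): angle of the minute timer's dial, rad, growing as it is wound clockwise (seen from above): 0.12 rad a minute. Ticks round the rim stand for 0 min at 0, 5 min at 0.6, 10 min at 1.2 (yellow tick), 15 min at 1.8, 20 min, the top mark, at 2.4 (red tick); stop at 2.85. Friction 0.04 N m, it stays where it is left and does not run down; starts between 0.05 and 0.7
- timer_grip (a point): on the axis of the timer, at the height to grip its bar, 63 mm above the counter: an upright dark steel bar 56 mm long (own x), 14 mm thick (own y), its top 71 mm and foot 38 mm above the counter on a 60 mm dial. A white line on the bar's own -x half points to the minutes. The timer's white body, 92 mm across, 30 mm tall, is fixed
- ball: the red treat ball (described below); origin: middle of its flat foot
- ball_center (a point): centre of the red plastic treat ball, 48 mm across with a 36 mm flat weighted foot, 40 mm tall, 110 g, standing on the counter; the centre lies 16 mm above the foot. If knocked it may slide or tip
- brush: bystander: blue rubber grooming brush 100 x 45 x 32 mm, lying on the counter
- bowl: bystander: stoneware bowl, 110 mm across, on the turntable tray
- jar: bystander: clear acrylic jar with black flip-top lid, 76 mm across, 119 mm tall, on the turntable tray
- scoop: bystander: steel scoop, 140 mm long, on the turntable tray
- tin: bystander: feed tin, 74 mm across, 80 mm tall
- spray: bystander: bottle 60 mm across, 170 mm tall
Things that resemble listed ones, but are neither listed nor needed, are in the scene too. Of the things like the ball, leave any that is brown, grey or turquoise; of the rest the larger one is meant.

How it is judged:
By the outcome, as a careful person would: the job done as asked, in the order asked, and still so for the second after the job is handed in, with the robot touching nothing.
Of plate1, plate2, plate3, plate4 only 2 to 4 are there at a start; the rules pass over those that are not, and their reading is None.
At some moment in a run one of ball may be knocked a few centimetres aside while the robot is not near it.
It also fails if it takes over 210 s, if anything falls off the work surface, if the arm or the gripper's body presses on something with over 40 N, if the wrist force passes 120 N, or if a joint passes its speed limit or range.

### The arm

A 6-joint arm with a two-finger parallel gripper is mounted at the origin on the work surface. World frame = base frame: x ahead of the robot, y to its left, z up, the work surface at z = 0. Lengths are in m, angles in rad, forces in N, time in s.
With the tool pointing down it reaches from about 0.3 to 0.875 m from the base axis. Payload 6.4 kg.
Tool frame: the origin (TCP) lies at the very end of the fingers, on their centre line; the grasp point (between the pads) lies ctrl.grip_point_offset behind it (ctrl.grip_point_offset is the distance from the TCP to the grasp point, in m); z points along the fingers, x is the direction in which the jaws open and shut, and the axes are right-handed (so a half turn about z gives the same grasp; the last joint's range is limited). The gripper opens to 85 mm and grips with 20 to 120 N. Pads are 22 mm wide; open, the fingers measure 114 mm over their backs; the gripper's body (76 mm by 85 mm) begins 54 mm behind the grasp point. The pads swing forward as they close: fully open they stand 13 mm farther back than shut.
Start: joints at [-1.366, 0.181, 1.607, -0, 1.354, -0.206], TCP at [0.23, -0.527, 0.231] pointing down, gripper open.
Joint ranges: [-2.99, 2.99], [-0.89, 2.07], [0.3, 2.58], [-1.14, 4.28], [0, 2.63], [-3.12, 3.12]. Speed limits (rad/s): [2.57, 2.57, 3.01, 3.14, 3.14, 3.14].

### API

Orientations are given as a unit quaternion [w, x, y, z].
In Python, from bench import get_obs, viewer, workorder, ctrl gives the robot as it stands. The module is installed in compiled form; this text tells all that it offers.
- The arm moves only by the tool move_arm, never from a script. Its argument "increments" is a list of rows, each an object of numbers: "tx", "ty", "tz": the shift along the tool's x, y, z in m; "turn": the turn about the tool's z in degrees. A call has 1 to 20 rows; each row is the pose to reach, as a shift and turn from the pose commanded when the call began, along the tool's axes at that moment; what a row does not reach only later rows make up. A row lasts 1/12 s, in which the tool goes at most 41.7 mm and 7.16 degrees, less where a joint would pass 70% of its speed; a pose out of reach is approached as far as the arm can. A call with a gripper value outside its range is refused whole. "gripper" is the opening, from 0 (shut) to 1 (fully open), set as the call begins (left out, the last holds). The fingers move at their own pace and stop on an object; the grip force is fixed at half the most. Time passes only in rows, so rows that repeat a pose let the fingers close. It gives the time, the measured TCP pose, the force and the opening at its end, in the units of the state.
- get_obs(): the state, without advancing time (a new reading comes with each control period).
- viewer.camera(name): name is "scene" or "top" or "wrist"; returns (picture, depth): 384x512x3 uint8, red, green, blue; 384x512 float32, m along the optical axis (not along the pixel's ray), 0 where there is no reading.
- viewer.get_calibration(name): a dict with "intrinsics" (3x3 intrinsics, pixels), "origin" and "attitude" of the camera in the world. Camera axes: x right, y up, looking along -z (the intrinsics and any distortion apply to the point x, -y, -z); pixel columns grow to the right and rows downward; lengths in m; the calibration is good to about 2 mm. A picture is of the moment at which its call begins: read the wrist's pose just before it. get_calibration takes no time and is no camera call; for the wrist camera it gives the pose at the moment of the call.
- workorder.hand_in(): hands the job in, once; it reports no verdict.
The state is a dict: "time_s": time; "q": joint angles; "dq": joint speeds; "joint_efforts": joint torques, N m; "eef_pos": TCP position; "eef_rot": TCP orientation; "wrist_force": force on the tool from outside, world axes, zero at the start; "torque": the same for the moment, N m; "opening": opening from 0.0 (shut) to 1.0 (fully open).
Only numpy, scipy, OpenCV 4.12 (cv2) and the standard library are available. Lean on these libraries where they do the work, as an engineer would, in place of code of your own. Each camera call takes 0.05 s, during which the arm holds its last target.

## Working session

There is one attempt and no reset: what is moved stays moved. The work goes in short steps, Python scripts to look and compute and a tool call to move; the robot and the scene stay as the last step left them, time stands still between calls to the robot, and variables do not carry over. Pictures are saved under pics/ and viewed, and the job is handed in when it is done.

Besides the shell and the picture viewer there is one more tool, called after ">>>" as a command line: name --argument value ..., lists and objects as JSON in quotes. move_arm: Moves the arm, as the interface text tells. Its arguments: {"type":"object","properties":{"increments":{"type":"array"},"gripper":{"type":"number"}},"required":["increments"]}

```bash
mkdir -p pics; cat > h.py <<'E'
import numpy as np, cv2
from bench import get_obs, viewer, workorder, ctrl
def snap(cam,name):
    cal=viewer.get_calibration(cam)
    p,d=viewer.camera(cam)
    cv2.imwrite(f'pics/{name}.png',cv2.cvtColor(p,cv2.COLOR_RGB2BGR))
    np.savez(f'pics/{name}.npz',p=p,d=d,K=cal['intrinsics'],o=cal['origin'],a=np.array(cal['attitude']))
    return p,d,cal
E
python3 - <<'E'
from h import *
o=get_obs()
print(o); print(ctrl.grip_point_offset)
for c in ['scene','top','wrist']:
    p,d,cal=snap(c,c+'0'); print(c,cal)
E
```

```text
{'time_s': 0.0, 'q': array([-1.36633287e+00,  1.81559259e-01,  1.60799501e+00,  1.77783672e-05,
        1.35380431e+00, -2.06304493e-01]), 'dq': array([ 4.06003449e-04,  6.72056437e-04, -1.73202317e-04,  4.89767521e-04,
        6.44281879e-05,  3.51957271e-04]), 'joint_efforts': array([ 8.10202237e-04, -4.44867110e+01, -3.51334405e+01, -3.73658859e-04,
        8.96408572e-03,  9.52143921e-06]), 'eef_pos': array([ 0.22951051, -0.52661212,  0.23038019]), 'eef_rot': array([-6.31057183e-04,  8.36453496e-01, -5.48037197e-01, -6.17633728e-04]), 'wrist_force': array([ 0.15848748, -0.29995278,  0.31350529]), 'torque': array([ 0.01953336, -0.01558075,  0.05451951]), 'opening': 1.001730900207122}
0.0187
scene {'intrinsics': array([[467.72880441,   0.        , 257.70610543],
       [  0.        , 467.72880441, 193.44009331],
       [  0.        ,   0.        ,   1.        ]]), 'origin': array([ 1.46711703, -0.26631955,  1.12347836]), 'attitude': array([0.74415047, 0.28928623, 0.21866881, 0.56101471])}
top {'intrinsics': array([[355.17295917,   0.        , 254.30160001],
       [  0.        , 355.17295917, 190.93649322],
       [  0.        ,   0.        ,   1.        ]]), 'origin': array([0.43590115, 0.01963111, 0.98465425]), 'attitude': array([-0.70141436, -0.05012511,  0.05697006,  0.70870289])}
wrist {'intrinsics': array([[307.24902578,   0.        , 252.97706679],
       [  0.        , 307.24902578, 191.3535867 ],
       [  0.        ,   0.        ,   1.        ]]), 'origin': array([ 0.30016063, -0.49624416,  0.37204282]), 'attitude': array([ 0.82707809, -0.12725379,  0.08462146, -0.54091359])}
```

View pics/top0.png

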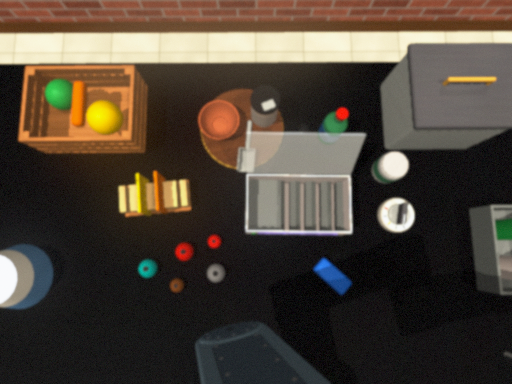

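View pics/scene0.png

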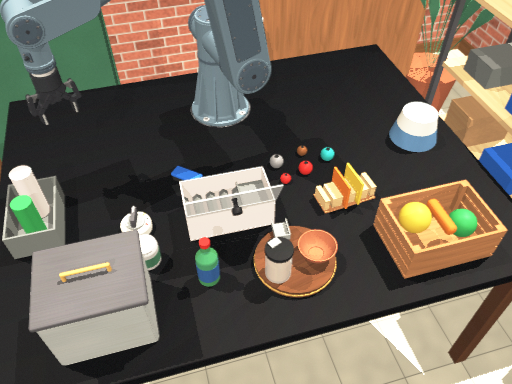

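View pics/wrist0.png

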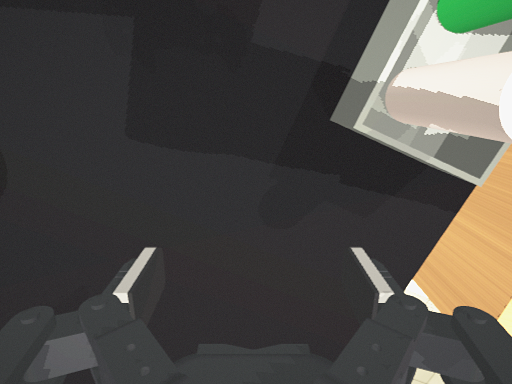

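The top view shows the rack at about (155,197) with a yellow plate and an orange plate. The steriliser is at (300,205) with its shelf on the left, and the lid is open towards the top of the picture. The red balls are at (184,252), the larger one, and (214,241), and the timer is at (397,214). Next I'll measure these.

```bash
cat >> h.py <<'E'
from scipy.spatial.transform import Rotation as R
def load(name):
    z=np.load(f'pics/{name}.npz'); return z['p'],z['d'],z['K'],z['o'],z['a']
def Rm(a): return R.from_quat([a[1],a[2],a[3],a[0]]).as_matrix()
def rays(uv,K,a):
    uv=np.atleast_2d(np.array(uv,float))
    x=(uv[:,0]-K[0,2])/K[0,0]; y=(uv[:,1]-K[1,2])/K[1,1]
    return np.stack([x,-y,-np.ones_like(x)],1)@Rm(a).T
def onplane(uv,K,o,a,z):
    r=rays(uv,K,a); t=(z-o[2])/r[:,2]; return o+r*t[:,None]
def cloud(d,K,o,a):
    h,w=d.shape; v,u=np.mgrid[0:h,0:w]
    r=rays(np.stack([u.ravel(),v.ravel()],1),K,a)
    return (o+r*d.ravel()[:,None]).reshape(h,w,3)
def proj(P,K,o,a):
    c=(np.atleast_2d(P)-o)@Rm(a); return np.stack([K[0,0]*c[:,0]/-c[:,2]+K[0,2], -K[1,1]*c[:,1]/-c[:,2]+K[1,2]],1)
E
python3 - <<'E'
from h import *
p,d,K,o,a=load('top0')
C=cloud(d,K,o,a)
hsv=cv2.cvtColor(p,cv2.COLOR_RGB2HSV)
print('counter z',C[300,150],C[260,100])
# plates
for nm,(u0,u1,v0,v1) in dict(rack=(110,200,165,225)).items():
    sub=C[v0:v1,u0:u1]
    print('z95',np.sort(sub[...,2].ravel())[-20:])
for nm,(lo,hi) in dict(yellow=((22,150,100),(32,255,255)),orange=((5,150,100),(17,255,255))).items():
    m=cv2.inRange(hsv,lo,hi)[165:225,110:200]
    s=C[165:225,110:200][m>0]; print(nm,len(s))
    s=s[s[:,2]>0.095]; print(len(s),s.mean(0),s.min(0),s.max(0))
m=cv2.inRange(hsv,(0,150,80),(6,255,255))|cv2.inRange(hsv,(172,150,80),(180,255,255))
n,l,st,ce=cv2.connectedComponentsWithStats(m)
for i in range(1,n):
    if st[i,4]>20: 
        s=C[l==i]; print('red',ce[i],st[i],s.mean(0),s.max(0),s.min(0))
# steriliser white rim
for nm,crop in dict(a=(100,215,160,280),b=(230,380,115,245),c=(360,425,140,245)).items():
    u0,u1,v0,v1=crop
    im=cv2.resize(p[v0:v1,u0:u1],None,fx=5,fy=5,interpolation=cv2.INTER_CUBIC)
    cv2.imwrite(f'pics/top0_{nm}.png',im[...,::-1])
E
```

```text
counter z [0.29468223 0.29021698 0.0035487 ] [ 0.40073803  0.43031162 -0.00073178]
z95 [0.98465425 0.98465425 0.98465425 0.98465425 0.98465425 0.98465425
 0.98465425 0.98465425 0.98465425 0.98465425 0.98465425 0.98465425
 0.98465425 0.98465425 0.98465425 0.98465425 0.98465425 0.98465425
 0.98465425 0.98465425]
yellow 373
154 [0.56938516 0.29674458 0.11384903] [0.43590115 0.01963111 0.09604252] [0.6194554  0.30869128 0.98465425]
orange 656
152 [0.57122616 0.24940797 0.12552504] [0.43590115 0.01963111 0.09537673] [0.62417012 0.26340221 0.98465425]
red [341.9020979  112.91608392] [336 107  13  13 143] [ 0.7593087  -0.20971532  0.14164464] [ 0.83199017 -0.18864562  0.17368045] [ 0.73461876 -0.26600635 -0.00389884]
red [213.57926829 241.        ] [207 234  14  15 164] [0.44819665 0.12040158 0.0198992 ] [0.46762324 0.14070935 0.03321392] [ 0.42946465  0.10307436 -0.00215974]
red [183.44322344 251.20512821] [175 242  18  19 273] [0.42218636 0.19909029 0.02867511] [0.44672506 0.22762077 0.04460057] [ 0.3980209  0.1769094 -0.0027108]
```

```bash
python3 - <<'E'
from h import *
p,d,K,o,a=load('scene0')
for nm,crop in dict(a=(265,395,130,225),b=(170,300,150,260),c=(110,170,190,275)).items():
    u0,u1,v0,v1=crop
    im=cv2.resize(p[v0:v1,u0:u1],None,fx=6,fy=6,interpolation=cv2.INTER_CUBIC)
    cv2.imwrite(f'pics/scene0_{nm}.png',im[...,::-1])
E
```

```text
(no output)
```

View pics/top0_a.png

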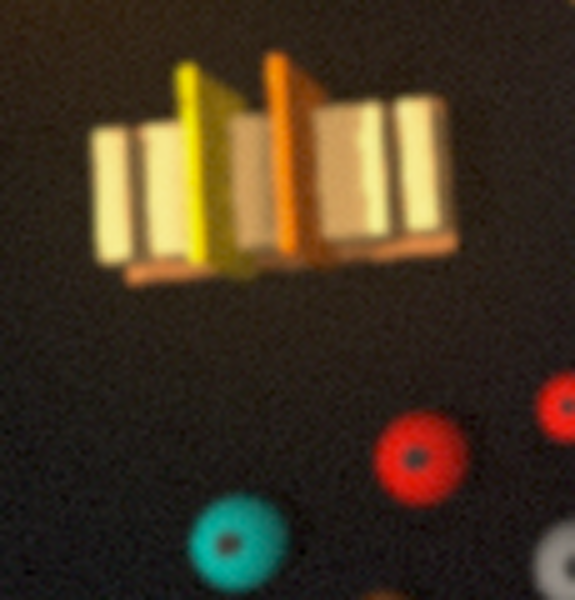

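View pics/top0_b.png

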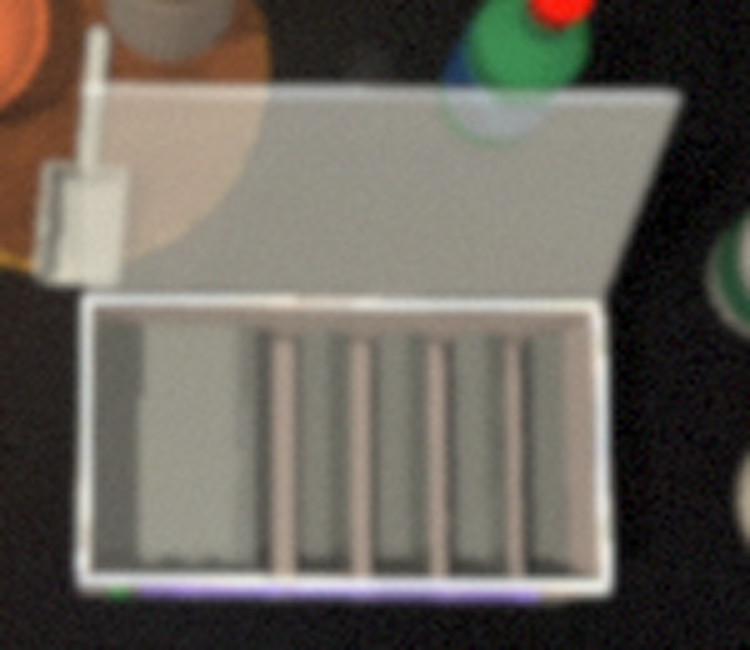

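View pics/top0_c.png

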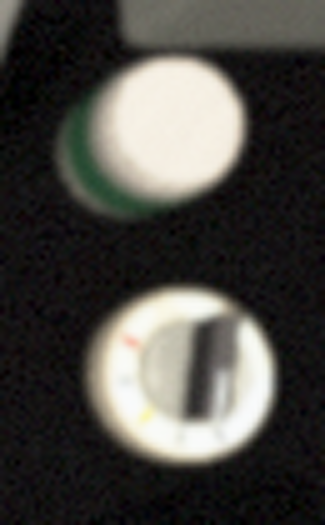

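View pics/scene0_b.png

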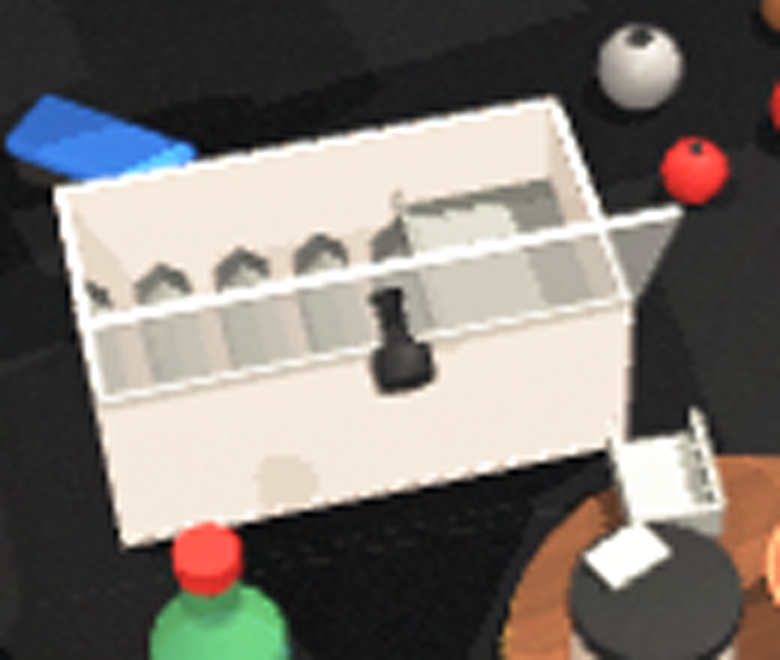

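View pics/scene0_c.png

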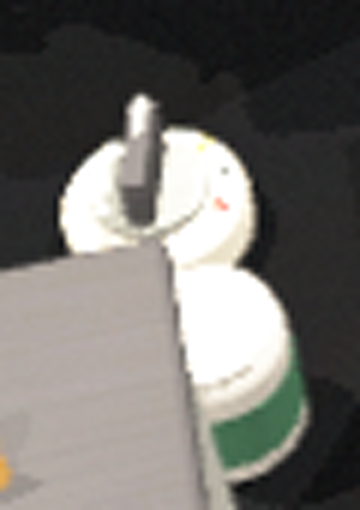

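```bash
python3 - <<'E'
from h import *
def up(X,off): return (np.array(X)+.5)/5-.5+np.array(off)
p,d,K,o,a=load('top0')
c=up([[82,295],[608,297],[612,594],[77,588]],(230,115))
P=onplane(c,K,o,a,0.112); print('ster rim corners\n',P.round(4)); print(np.linalg.norm(np.diff(P[[0,1,2,3,0]],axis=0),axis=1)); print('centre',P.mean(0))
e1=P[0]-P[1]+P[3]-P[2]; print('yaw y-axis',np.degrees(np.arctan2(-e1[0],e1[1]))); e2=P[0]-P[3]+P[1]-P[2]; print('yaw x',np.degrees(np.arctan2(e2[1],e2[0])))
# ridges z=.05
c=up([[285,335],[284,578],[361,335],[360,578],[437,335],[438,578],[513,335],[515,578]],(230,115)); print('ridges',onplane(c,K,o,a,0.05).round(4))
# scene view
p2,d2,K2,o2,a2=load('scene0')
c=(np.array([[57,190],[553,97],[633,302],[105,402]])+.5)/6-.5+np.array([170,150])
P=onplane(c,K2,o2,a2,0.112); print('scene corners\n',P.round(4),P.mean(0)); print(np.linalg.norm(np.diff(P[[0,1,2,3,0]],axis=0),axis=1))
e1=P[1]-P[0]+P[2]-P[3]; print('yaw y-axis',np.degrees(np.arctan2(-e1[0],e1[1])))
# plates top edge (z .103): 
for nm,c in dict(yellow=[[178,64],[196,62],[190,264],[207,264]],orange=[[265,54],[285,53],[281,250],[299,250]]).items():
    P=onplane(up(c,(100,160)),K,o,a,0.103); print(nm,P.round(4).tolist(),P.mean(0)); f=P[:2].mean(0)-P[2:].mean(0); print(np.linalg.norm(f),np.degrees(np.arctan2(f[1],f[0])))
# rack top corners z=.05
P=onplane(up([[92,130],[443,98],[455,235],[97,265]],(100,160)),K,o,a,0.05); print('rack',P.round(4),P.mean(0));f=P[0]-P[1]+P[3]-P[2];print(np.degrees(np.arctan2(-f[0],f[1])),np.linalg.norm(np.diff(P[[0,1,2,3,0]],axis=0),axis=1))
# timer rim top z=.03 : circle
print('timer body', onplane(up([[182,375]],(360,140)),K,o,a,0.03))
print('bar top', onplane(up([[205,320],[238,315],[190,418],[222,416]],(360,140)),K,o,a,0.071))
P=onplane(up([[412,456],[416,459]],(100,160)),K,o,a,0.04); print('ball hole',P)
E
```

```text
ster rim corners
 [[ 0.6133  0.0307  0.112 ]
 [ 0.6098 -0.2333  0.112 ]
 [ 0.4618 -0.2275  0.112 ]
 [ 0.4675  0.0343  0.112 ]]
[0.26401571 0.14818102 0.26179936 0.14584791]
centre [ 0.53809076 -0.09894401  0.112     ]
yaw y-axis -0.9994837262920712
yaw x -1.8165681564989933
ridges [[ 0.6031 -0.0769  0.05  ]
 [ 0.4738 -0.0732  0.05  ]
 [ 0.6027 -0.1176  0.05  ]
 [ 0.4733 -0.1131  0.05  ]
 [ 0.6023 -0.1584  0.05  ]
 [ 0.4729 -0.154   0.05  ]
 [ 0.6019 -0.1991  0.05  ]
 [ 0.4725 -0.1945  0.05  ]]
scene corners
 [[ 0.462  -0.2257  0.112 ]
 [ 0.4664  0.032   0.112 ]
 [ 0.6133  0.0292  0.112 ]
 [ 0.6051 -0.227   0.112 ]] [ 0.53670553 -0.09787494  0.112     ]
[0.25770937 0.14700674 0.25634697 0.14309329]
yaw y-axis -1.4049931877654962
yellow [[0.6208, 0.3104, 0.103], [0.6217, 0.3014, 0.103], [0.5195, 0.3005, 0.103], [0.5194, 0.292, 0.103]] [0.57034476 0.30106434 0.103     ]
0.10226595849951932 5.402863172495764
orange [[0.6255, 0.2668, 0.103], [0.626, 0.2567, 0.103], [0.526, 0.2556, 0.103], [0.5259, 0.2467, 0.103]] [0.57584862 0.25644269 0.103     ]
0.1003450918527867 6.038300185176917
rack [[0.5965 0.3721 0.05  ]
 [0.6121 0.186  0.05  ]
 [0.5384 0.1784 0.05  ]
 [0.5245 0.3661 0.05  ]] [0.56787027 0.27562955 0.05      ]
4.517349027376423 [0.18671372 0.074015   0.18817796 0.07227299]
timer body [[ 0.51334393 -0.37250554  0.03      ]]
bar top [[ 0.53849213 -0.36970265  0.071     ]
 [ 0.54093385 -0.3871139   0.071     ]
 [ 0.48780609 -0.35821429  0.071     ]
 [ 0.48866051 -0.37483895  0.071     ]]
ball hole [[0.42344177 0.20072443 0.04      ]
 [0.42186898 0.19860343 0.04      ]]
```

View pics/scene0_a.png

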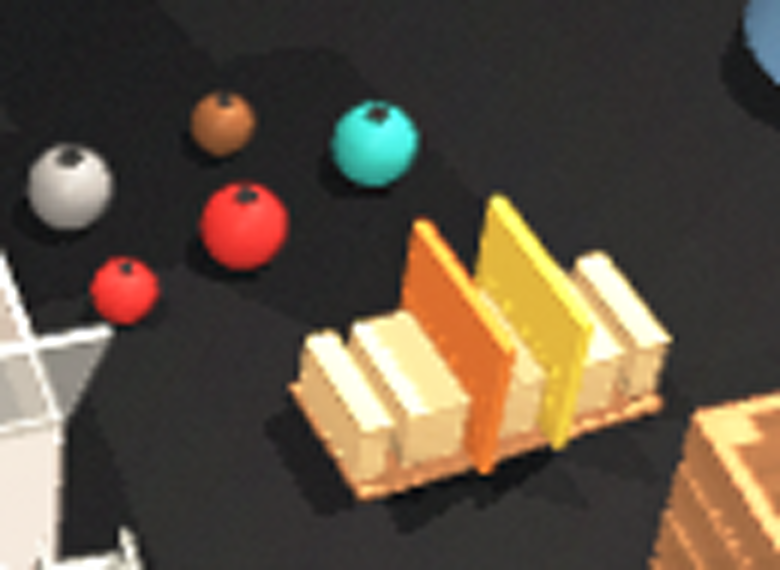

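```bash
python3 - <<'E'
from h import *
p,d,K,o,a=load('top0')
c0=np.array([0.5374,-0.0984]); th=np.radians(-1.4)
Rr=np.array([[np.cos(th),-np.sin(th)],[np.sin(th),np.cos(th)]])
C=cloud(d,K,o,a); ok=d>0
q=(C[...,:2]-c0)@Rr
# y profile in own frame: median z
for yy in np.arange(-.13,.135,.005):
    m=ok&(abs(q[...,0])<.05)&(abs(q[...,1]-yy)<.0025)
    if m.sum()>3: print(round(yy*1000),m.sum(),(np.percentile(C[m][:,2],[10,50,90])*1000).round(0))
m=ok&(C[...,2]>.11)&(C[...,2]<.26)&(abs(q[...,1])<.12)&(q[...,0]>.078)&(q[...,0]<.2)
s=C[m]; qq=q[m]; print('lid',len(s)); A=np.polyfit(s[:,2]-.1125,qq[:,0]-.072,1); print(A, 'theta',np.pi/2+np.arctan(A[0]))
E
```

```text
-130 39 [111. 113. 114.]
-125 334 [ 49.  77. 109.]
-120 91 [40. 44. 48.]
-115 124 [ 8. 37. 41.]
-110 122 [ 3.  8. 32.]
-105 19 [3. 5. 7.]
-100 14 [35. 36. 38.]
-95 57 [37. 40. 43.]
-90 49 [42. 45. 47.]
-85 68 [47. 49. 51.]
-80 87 [43. 46. 50.]
-75 84 [38. 41. 44.]
-70 155 [ 4. 21. 38.]
-65 69 [2. 4. 6.]
-60 4 [5. 6. 6.]
-55 37 [36. 39. 41.]
-50 62 [40. 43. 45.]
-45 51 [45. 47. 50.]
-40 81 [45. 49. 52.]
-35 86 [40. 43. 46.]
-30 134 [12. 34. 41.]
-25 69 [3. 5. 8.]
-20 39 [3. 5. 7.]
-15 31 [35. 37. 39.]
-10 75 [39. 41. 45.]
-5 38 [44. 46. 48.]
0 73 [47. 49. 51.]
5 74 [44. 46. 48.]
10 80 [38. 41. 44.]
15 127 [ 3. 19. 38.]
20 49 [2. 5. 7.]
25 36 [2. 5. 6.]
30 75 [37. 39. 42.]
35 42 [42. 44. 45.]
40 66 [46. 67. 72.]
45 79 [57. 64. 71.]
50 75 [57. 59. 61.]
55 76 [57. 59. 60.]
60 71 [56. 58. 60.]
65 61 [57. 58. 60.]
70 65 [56. 59. 61.]
75 67 [57. 59. 61.]
80 76 [57. 59. 60.]
85 75 [57. 59. 60.]
90 75 [57. 58. 61.]
95 76 [57. 58. 61.]
100 75 [57. 58. 61.]
105 74 [57. 58. 60.]
110 68 [57. 59. 61.]
115 69 [57. 59. 61.]
120 69 [56. 59. 61.]
125 89 [ 57.  61. 113.]
130 46 [  1. 112. 114.]
lid 4329
[0.37856769 0.01359885] theta 1.9326911617997369
```

```bash
cat > go.py <<'E'
import sys
from h import *
def plan(x,y,z,hd):
    ob=get_obs(); w,i,j,k=ob['eef_rot']; M=R.from_quat([i,j,k,w]).as_matrix()
    e=np.array([x,y,z])-ob['eef_pos']
    t=M.T@e; h=np.degrees(np.arctan2(M[1,0],M[0,0])); tr=-((hd-h+180)%360-180)
    print('t=%.2f pos'%ob['time_s'],ob['eef_pos'].round(4),'hd %.1f'%h,'q',ob['q'].round(2),'open %.2f'%ob['opening'],'F',ob['wrist_force'].round(1))
    print('-> tx %.4f ty %.4f tz %.4f turn %.1f  rows>=%d'%(*t,tr,np.ceil(max(np.linalg.norm(e)/.0417,abs(tr)/7.16))))
if __name__=='__main__': plan(*map(float,sys.argv[1:5]))
E
python3 go.py .4225 .1995 .23 -1.4
```

```text
t=0.15 pos [ 0.2295 -0.5267  0.2306] hd -66.5 q [-1.37  0.18  1.61  0.    1.35 -0.21] open 1.00 F [ 0.  -0.8  0.6]
-> tx -0.5888 ty -0.4669 tz 0.0015 turn -65.1  rows>=19
```

>>> move_arm --increments '[{"tx": -0.5888, "ty": -0.4669, "tz": 0, "turn": -65.1}, {"tx": -0.5888, "ty": -0.4669, "tz": 0, "turn": -65.1}, {"tx": -0.5888, "ty": -0.4669, "tz": 0, "turn": -65.1}, {"tx": -0.5888, "ty": -0.4669, "tz": 0, "turn": -65.1}, {"tx": -0.5888, "ty": -0.4669, "tz": 0, "turn": -65.1}, {"tx": -0.5888, "ty": -0.4669, "tz": 0, "turn": -65.1}, {"tx": -0.5888, "ty": -0.4669, "tz": 0, "turn": -65.1}, {"tx": -0.5888, "ty": -0.4669, "tz": 0, "turn": -65.1}, {"tx": -0.5888, "ty": -0.4669, "tz": 0, "turn": -65.1}, {"tx": -0.5888, "ty": -0.4669, "tz": 0, "turn": -65.1}, {"tx": -0.5888, "ty": -0.4669, "tz": 0, "turn": -65.1}, {"tx": -0.5888, "ty": -0.4669, "tz": 0, "turn": -65.1}, {"tx": -0.5888, "ty": -0.4669, "tz": 0, "turn": -65.1}, {"tx": -0.5888, "ty": -0.4669, "tz": 0, "turn": -65.1}, {"tx": -0.5888, "ty": -0.4669, "tz": 0, "turn": -65.1}, {"tx": -0.5888, "ty": -0.4669, "tz": 0, "turn": -65.1}, {"tx": -0.5888, "ty": -0.4669, "tz": 0, "turn": -65.1}, {"tx": -0.5888, "ty": -0.4669, "tz": 0, "turn": -65.1}, {"tx": -0.5888, "ty": -0.4669, "tz": 0, "turn": -65.1}, {"tx": -0.5888, "ty": -0.4669, "tz": 0, "turn": -65.1}]'

```text
time_s: 1.82
eef_pos: [0.422, 0.2011, 0.2307]
eef_rot: [0.0, 1.0, -0.009, -0.001]
wrist_force: [0.1, -0.2, -0.2]
opening: 1.001
```

```bash
python3 - <<'E'
from h import *
snap('wrist','w1'); p,d,K,o,a=load('w1')
hsv=cv2.cvtColor(p,cv2.COLOR_RGB2HSV)
m=cv2.inRange(hsv,(0,150,60),(6,255,255))|cv2.inRange(hsv,(172,150,60),(180,255,255))
n,l,st,ce=cv2.connectedComponentsWithStats(m)
C=cloud(d,K,o,a)
for i in range(1,n):
    if st[i,4]>50:
        s=C[(l==i)&(d>0)]
        A=np.c_[2*s,np.ones(len(s))]; x=np.linalg.lstsq(A,(s**2).sum(1),rcond=None)[0]
        print(ce[i],st[i],'sphere',x[:3].round(4),np.sqrt(x[3]+(x[:3]**2).sum()).round(4))
E
python3 go.py .4225 .1995 .003 -1.4
```

```text
[252.17617866 162.99669148] [ 232  143   41   41 1209] sphere [0.4203 0.1986 0.0121] 0.0257
[274.2559322  223.08474576] [261 210  28  28 590] sphere [0.4471 0.1185 0.0082] 0.0196
t=1.87 pos [0.422  0.1997 0.2307] hd -1.2 q [ 0.19 -0.07  1.87 -0.    1.34  0.21] open 1.00 F [-0.7 -0.3 -0.5]
-> tx 0.0009 ty -0.0000 tz 0.2277 turn 0.2  rows>=6
```

View pics/w1.png

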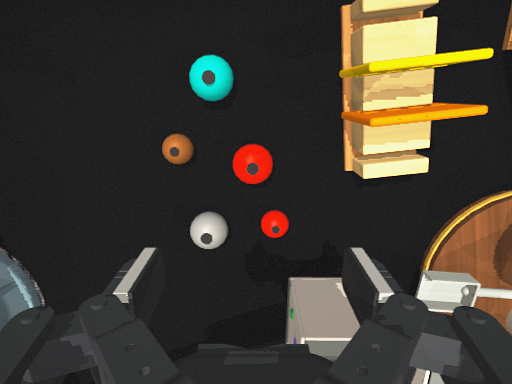

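The wrist view shows the ball at (252,163), centred between the jaws, with the smaller red ball at (274,223). Descending onto it.

>>> move_arm --increments '[{"tz": 0.04}, {"tz": 0.08}, {"tz": 0.12}, {"tz": 0.16}, {"tz": 0.19}, {"tz": 0.21}, {"tz": 0.22}, {"tz": 0.227}, {"tz": 0.227}, {"tz": 0.227}]'

```text
validation failed for argument at $.in...
```

>>> move_arm --increments '[{"tz": 0}, {"tz": 0}, {"tz": 0}, {"tz": 0}, {"tz": 0}, {"tz": 0}, {"tz": 0}, {"tz": 0}]' --gripper 0.4

```text
validation failed for argument at $.in...
```

>>> move_arm --increments '[{"tx": 0, "ty": 0, "tz": 0.08, "turn": 0}, {"tx": 0, "ty": 0, "tz": 0.16, "turn": 0}, {"tx": 0, "ty": 0, "tz": 0.16, "turn": 0}, {"tx": 0, "ty": 0, "tz": 0.16, "turn": 0}, {"tx": 0, "ty": 0, "tz": 0.19, "turn": 0}, {"tx": 0, "ty": 0, "tz": 0.21, "turn": 0}, {"tx": 0, "ty": 0, "tz": 0.22, "turn": 0}, {"tx": 0, "ty": 0, "tz": 0.227, "turn": 0}, {"tx": 0, "ty": 0, "tz": 0.227, "turn": 0}]'

```text
time_s: 2.62
eef_pos: [0.4223, 0.1981, 0.0039]
eef_rot: [0.0, 1.0, -0.013, -0.001]
wrist_force: [0.0, -0.4, 0.9]
opening: 0.998
```

>>> move_arm --increments '[{"tx": 0, "ty": 0, "tz": 0, "turn": 0}, {"tx": 0, "ty": 0, "tz": 0, "turn": 0}, {"tx": 0, "ty": 0, "tz": 0, "turn": 0}, {"tx": 0, "ty": 0, "tz": 0, "turn": 0}, {"tx": 0, "ty": 0, "tz": 0, "turn": 0}, {"tx": 0, "ty": 0, "tz": 0, "turn": 0}, {"tx": 0, "ty": 0, "tz": 0, "turn": 0}, {"tx": 0, "ty": 0, "tz": 0, "turn": 0}]' --gripper 0

```text
time_s: 3.28
eef_pos: [0.4237, 0.1993, 0.0062]
eef_rot: [-0.0, 1.0, -0.012, 0.001]
wrist_force: [-3.3, -1.0, 12.6]
opening: 0.523
```

>>> move_arm --increments '[{"tx": 0, "ty": 0, "tz": -0.01, "turn": 0}, {"tx": 0, "ty": 0, "tz": -0.02, "turn": 0}, {"tx": 0, "ty": 0, "tz": -0.02, "turn": 0}, {"tx": 0, "ty": 0, "tz": -0.02, "turn": 0}]'

```text
time_s: 3.62
eef_pos: [0.4236, 0.1994, 0.0255]
eef_rot: [-0.0, 1.0, -0.012, 0.001]
wrist_force: [-0.4, -1.1, -0.5]
opening: 0.525
```

```bash
python3 - <<'E'
from h import *
snap('wrist','w2');snap('scene','s2')
p=load('s2')[0][120:225,230:400]; cv2.imwrite('pics/s2c.png',cv2.resize(p,None,fx=4,fy=4)[...,::-1])
E
python3 go.py .5395 -.0129 .2 -1.4
```

```text
t=3.72 pos [0.4226 0.1991 0.0244] hd -1.4 q [ 0.19  0.25  2.01 -0.    0.88  0.21] open 0.53 F [ 0.3  0.6 -1.2]
-> tx 0.1220 ty 0.2092 tz -0.1756 turn 0.0  rows>=8
```

View pics/w2.png

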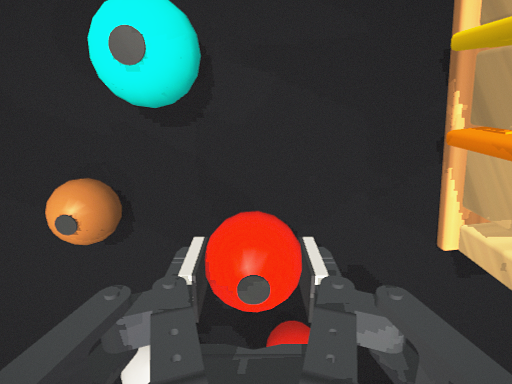

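View pics/s2c.png

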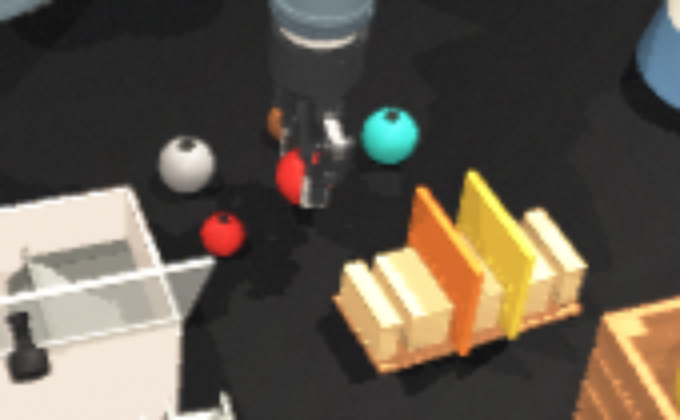

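The ball is held level between the pads, at (253,262) in the wrist view. Lifting it to the shelf.

>>> move_arm --increments '[{"tx": 0, "ty": 0, "tz": -0.1756, "turn": 0}, {"tx": 0, "ty": 0, "tz": -0.1756, "turn": 0}, {"tx": 0, "ty": 0, "tz": -0.1756, "turn": 0}, {"tx": 0, "ty": 0, "tz": -0.1756, "turn": 0}, {"tx": 0.122, "ty": 0.209, "tz": -0.1756, "turn": 0}, {"tx": 0.122, "ty": 0.209, "tz": -0.1756, "turn": 0}, {"tx": 0.122, "ty": 0.209, "tz": -0.1756, "turn": 0}, {"tx": 0.122, "ty": 0.209, "tz": -0.1756, "turn": 0}, {"tx": 0.122, "ty": 0.209, "tz": -0.1756, "turn": 0}, {"tx": 0.122, "ty": 0.209, "tz": -0.1756, "turn": 0}, {"tx": 0.122, "ty": 0.209, "tz": -0.1756, "turn": 0}, {"tx": 0.122, "ty": 0.209, "tz": -0.1756, "turn": 0}, {"tx": 0.122, "ty": 0.209, "tz": -0.1756, "turn": 0}]'

```text
time_s: 4.8
eef_pos: [0.5387, -0.0124, 0.1989]
eef_rot: [-0.0, 1.0, -0.012, -0.001]
wrist_force: [-0.1, 0.9, -1.9]
opening: 0.522
```

```bash
python3 go.py .5395 -.0129 .065 -1.4; python3 - <<'E'
from h import *
snap('wrist','w3')
E
```

```text
t=4.80 pos [ 0.5387 -0.0124  0.1989] hd -1.4 q [-0.24  0.13  1.73  0.    1.28 -0.22] open 0.52 F [-0.1  0.9 -1.9]
-> tx 0.0011 ty 0.0006 tz 0.1339 turn 0.0  rows>=4
```

View pics/w3.png

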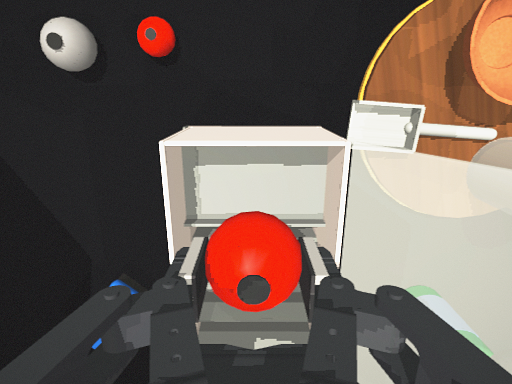

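>>> move_arm --increments '[{"tx": 0.001, "ty": 0.0005, "tz": 0.04, "turn": 0}, {"tx": 0.001, "ty": 0.0005, "tz": 0.08, "turn": 0}, {"tx": 0.001, "ty": 0.0005, "tz": 0.11, "turn": 0}, {"tx": 0.001, "ty": 0.0005, "tz": 0.125, "turn": 0}, {"tx": 0.001, "ty": 0.0005, "tz": 0.13, "turn": 0}, {"tx": 0.001, "ty": 0.0005, "tz": 0.134, "turn": 0}, {"tx": 0.001, "ty": 0.0005, "tz": 0.134, "turn": 0}]'

```text
time_s: 5.43
eef_pos: [0.5406, -0.0125, 0.0662]
eef_rot: [0.0, 1.0, -0.011, 0.0]
wrist_force: [0.1, 0.1, -0.6]
opening: 0.521
```

>>> move_arm --increments '[{"tx": 0, "ty": 0, "tz": 0.001, "turn": 0}, {"tx": 0, "ty": 0, "tz": 0.002, "turn": 0}, {"tx": 0, "ty": 0, "tz": 0.002, "turn": 0}, {"tx": 0, "ty": 0, "tz": 0.002, "turn": 0}]'

```text
time_s: 5.77
eef_pos: [0.5411, -0.0134, 0.0648]
eef_rot: [0.0, 1.0, -0.012, 0.001]
wrist_force: [-0.4, -0.2, -0.5]
opening: 0.529
```

>>> move_arm --increments '[{"tx": 0, "ty": 0, "tz": 0.001, "turn": 0}, {"tx": 0, "ty": 0, "tz": 0.002, "turn": 0}, {"tx": 0, "ty": 0, "tz": 0.003, "turn": 0}, {"tx": 0, "ty": 0, "tz": 0.003, "turn": 0}]'

```text
time_s: 6.1
eef_pos: [0.5412, -0.0134, 0.0641]
eef_rot: [0.0, 1.0, -0.012, 0.0]
wrist_force: [-11.0, 1.9, 25.0]
opening: 0.527
```

>>> move_arm --increments '[{"tx": 0, "ty": 0, "tz": -0.002, "turn": 0}, {"tx": 0, "ty": 0, "tz": -0.002, "turn": 0}, {"tx": 0, "ty": 0, "tz": -0.002, "turn": 0}]'

```text
time_s: 6.35
eef_pos: [0.5414, -0.0135, 0.0642]
eef_rot: [0.0, 1.0, -0.012, 0.001]
wrist_force: [-3.7, 0.4, 10.8]
opening: 0.528
```

>>> move_arm --increments '[{"tx": 0, "ty": 0, "tz": 0, "turn": 0}, {"tx": 0, "ty": 0, "tz": 0, "turn": 0}, {"tx": 0, "ty": 0, "tz": 0, "turn": 0}, {"tx": 0, "ty": 0, "tz": 0, "turn": 0}]' --gripper 0.75

```text
time_s: 6.68
eef_pos: [0.5403, -0.0132, 0.0625]
eef_rot: [-0.0, 1.0, -0.012, -0.0]
wrist_force: [0.1, 0.6, 0.4]
opening: 0.751
```

>>> move_arm --increments '[{"tx": 0, "ty": 0, "tz": -0.03, "turn": 0}, {"tx": 0, "ty": 0, "tz": -0.07, "turn": 0}, {"tx": 0, "ty": 0, "tz": -0.11, "turn": 0}, {"tx": 0, "ty": 0, "tz": -0.15, "turn": 0}, {"tx": 0, "ty": 0, "tz": -0.19, "turn": 0}, {"tx": 0, "ty": 0, "tz": -0.19, "turn": 0}, {"tx": 0, "ty": 0, "tz": -0.19, "turn": 0}]'

```text
time_s: 7.27
eef_pos: [0.5423, -0.0137, 0.256]
eef_rot: [0.001, 1.0, -0.012, 0.003]
wrist_force: [0.8, -0.0, -1.3]
opening: 0.757
```

```bash
python3 - <<'E'
from h import *
snap('wrist','w4')
E
python3 go.py .5703 .301 .25 95.3;python3 go.py .5755 .2563 .25 95.3
```

```text
t=7.32 pos [ 0.5408 -0.0133  0.2534] hd -1.4 q [-0.24  0.08  1.67  0.    1.39 -0.22] open 0.75 F [-1.4  1.6 -1.7]
-> tx 0.0220 ty -0.3149 tz 0.0033 turn -96.7  rows>=14
t=7.32 pos [ 0.5408 -0.0133  0.2534] hd -1.4 q [-0.24  0.08  1.67  0.    1.39 -0.22] open 0.75 F [-1.4  1.6 -1.7]
-> tx 0.0282 ty -0.2704 tz 0.0034 turn -96.7  rows>=14
```

View pics/w4.png

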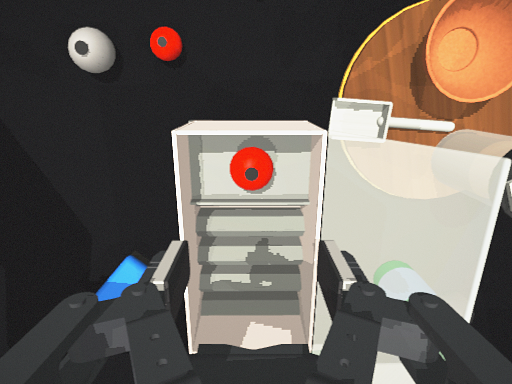

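The ball stands upright on the shelf, at (252,170). Next I'll go above the orange plate.

>>> move_arm --increments '[{"tx": 0.0282, "ty": -0.2704, "tz": 0, "turn": -96.7}, {"tx": 0.0282, "ty": -0.2704, "tz": 0, "turn": -96.7}, {"tx": 0.0282, "ty": -0.2704, "tz": 0, "turn": -96.7}, {"tx": 0.0282, "ty": -0.2704, "tz": 0, "turn": -96.7}, {"tx": 0.0282, "ty": -0.2704, "tz": 0, "turn": -96.7}, {"tx": 0.0282, "ty": -0.2704, "tz": 0, "turn": -96.7}, {"tx": 0.0282, "ty": -0.2704, "tz": 0, "turn": -96.7}, {"tx": 0.0282, "ty": -0.2704, "tz": 0, "turn": -96.7}, {"tx": 0.0282, "ty": -0.2704, "tz": 0, "turn": -96.7}, {"tx": 0.0282, "ty": -0.2704, "tz": 0, "turn": -96.7}, {"tx": 0.0282, "ty": -0.2704, "tz": 0, "turn": -96.7}, {"tx": 0.0282, "ty": -0.2704, "tz": 0, "turn": -96.7}, {"tx": 0.0282, "ty": -0.2704, "tz": 0, "turn": -96.7}, {"tx": 0.0282, "ty": -0.2704, "tz": 0, "turn": -96.7}, {"tx": 0.0282, "ty": -0.2704, "tz": 0, "turn": -96.7}, {"tx": 0.0282, "ty": -0.2704, "tz": 0, "turn": -96.7}]' --gripper 0.45

```text
time_s: 8.65
eef_pos: [0.5742, 0.2561, 0.2506]
eef_rot: [-0.001, 0.674, 0.738, -0.002]
wrist_force: [-0.2, 0.7, 0.5]
opening: 0.448
```

```bash
python3 - <<'E'
from h import *
snap('wrist','w5'); p=load('w5')[0]
cv2.imwrite('pics/w5b.png',cv2.resize(p,(768,576))[...,::-1])
E
python3 go.py .5755 .2563 .25 95.3
```

```text
t=8.70 pos [0.5744 0.2562 0.251 ] hd 95.2 q [ 0.23  0.29  1.44  0.    1.42 -1.43] open 0.45 F [ 0.1 -0.4  0.6]
-> tx 0.0000 ty 0.0011 tz 0.0010 turn -0.1  rows>=1
```

View pics/w5b.png

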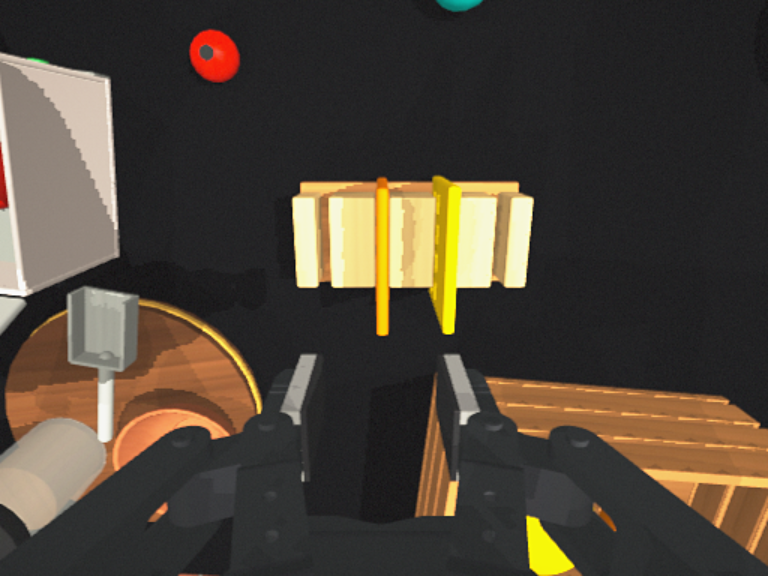

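```bash
python3 - <<'E'
from h import *
p,d,K,o,a=load('w5')
hsv=cv2.cvtColor(p,cv2.COLOR_RGB2HSV); C=cloud(d,K,o,a)
for nm,lo,hi in (('orange',(8,170,120),(17,255,255)),('yellow',(24,200,120),(31,255,255))):
    m=(cv2.inRange(hsv,lo,hi)>0)&(d>0)&(abs(C[...,2]-.103)<.006)&(C[...,0]>.5)&(C[...,0]<.65)&(C[...,1]>.2)&(C[...,1]<.34)
    v,u=np.nonzero(m); P=onplane(np.c_[u,v],K,o,a,.103)
    (cx,cy),(w,h),an=cv2.minAreaRect((P[:,:2]*1000).astype(np.float32)); print(nm,len(u),cx,cy,w,h,an)
E
python3 go.py .5755 .2563 .075 95.3
```

```text
orange 123 572.38232421875 256.1321716308594 98.1689682006836 6.465130805969238 4.9073028564453125
yellow 1238 569.1320190429688 280.5257263183594 97.94975280761719 49.47197723388672 5.279466152191162
t=8.70 pos [0.5744 0.2562 0.251 ] hd 95.2 q [ 0.23  0.29  1.44  0.    1.42 -1.43] open 0.45 F [ 0.1 -0.4  0.6]
-> tx 0.0001 ty 0.0016 tz 0.1760 turn -0.1  rows>=5
```

>>> move_arm --increments '[{"tx": 0, "ty": 0, "tz": 0.04, "turn": 0}, {"tx": 0, "ty": 0, "tz": 0.08, "turn": 0}, {"tx": 0, "ty": 0, "tz": 0.12, "turn": 0}, {"tx": 0, "ty": 0, "tz": 0.15, "turn": 0}, {"tx": 0, "ty": 0, "tz": 0.17, "turn": 0}, {"tx": 0, "ty": 0, "tz": 0.176, "turn": 0}, {"tx": 0, "ty": 0, "tz": 0.176, "turn": 0}]'

```text
time_s: 9.28
eef_pos: [0.5734, 0.2559, 0.0743]
eef_rot: [-0.001, 0.674, 0.739, -0.002]
wrist_force: [-0.4, 0.4, -0.4]
opening: 0.453
```

>>> move_arm --increments '[{"tx": 0, "ty": 0, "tz": 0, "turn": 0}, {"tx": 0, "ty": 0, "tz": 0, "turn": 0}, {"tx": 0, "ty": 0, "tz": 0, "turn": 0}, {"tx": 0, "ty": 0, "tz": 0, "turn": 0}, {"tx": 0, "ty": 0, "tz": 0, "turn": 0}, {"tx": 0, "ty": 0, "tz": 0, "turn": 0}, {"tx": 0, "ty": 0, "tz": 0, "turn": 0}, {"tx": 0, "ty": 0, "tz": 0, "turn": 0}]' --gripper 0

```text
time_s: 9.95
eef_pos: [0.5769, 0.2569, 0.0793]
eef_rot: [0.001, 0.673, 0.739, 0.002]
wrist_force: [-0.3, 1.7, 7.1]
opening: 0.08
```

>>> move_arm --increments '[{"tx": 0, "ty": 0, "tz": -0.01, "turn": 0}, {"tx": 0, "ty": 0, "tz": -0.02, "turn": 0}, {"tx": 0, "ty": 0, "tz": -0.035, "turn": 0}, {"tx": 0, "ty": 0, "tz": -0.05, "turn": 0}, {"tx": 0, "ty": 0, "tz": -0.07, "turn": 0}, {"tx": 0, "ty": 0, "tz": -0.09, "turn": 0}, {"tx": 0, "ty": 0, "tz": -0.12, "turn": 0}, {"tx": 0, "ty": 0, "tz": -0.15, "turn": 0}, {"tx": 0, "ty": 0, "tz": -0.175, "turn": 0}, {"tx": 0, "ty": 0, "tz": -0.175, "turn": 0}]'

```text
time_s: 10.78
eef_pos: [0.5781, 0.2572, 0.2601]
eef_rot: [0.003, 0.673, 0.739, 0.005]
wrist_force: [1.0, 0.8, 1.3]
opening: 0.083
```

```bash
python3 go.py .5379 -.0774 .25 88.6; python3 - <<'E'
from h import *
snap('wrist','w6');snap('scene','s6')
E
```

```text
t=10.78 pos [0.5781 0.2572 0.2601] hd 95.3 q [ 0.23  0.28  1.43 -0.    1.42 -1.43] open 0.08 F [1.  0.8 1.3]
-> tx -0.3294 ty -0.0713 tz 0.0088 turn 6.7  rows>=9
```

View pics/w6.png

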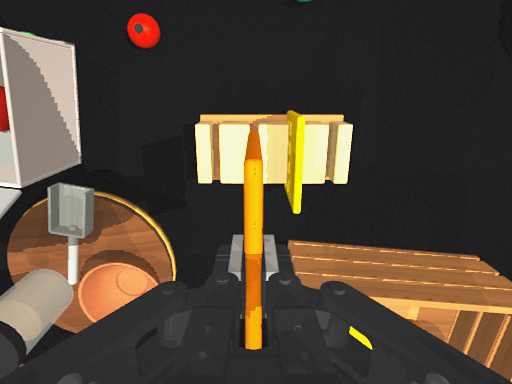

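View pics/s6.png

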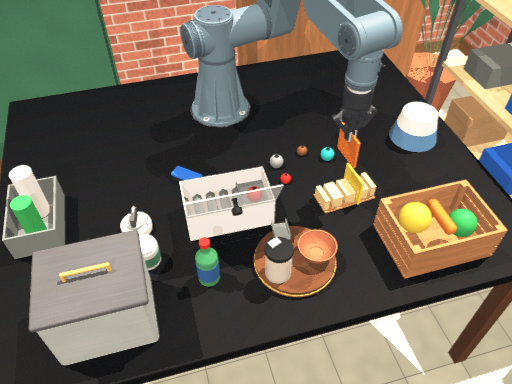

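>>> move_arm --increments '[{"tx": -0.329, "ty": -0.071, "tz": 0, "turn": 6.7}, {"tx": -0.329, "ty": -0.071, "tz": 0, "turn": 6.7}, {"tx": -0.329, "ty": -0.071, "tz": 0, "turn": 6.7}, {"tx": -0.329, "ty": -0.071, "tz": 0, "turn": 6.7}, {"tx": -0.329, "ty": -0.071, "tz": 0, "turn": 6.7}, {"tx": -0.329, "ty": -0.071, "tz": 0, "turn": 6.7}, {"tx": -0.329, "ty": -0.071, "tz": 0, "turn": 6.7}, {"tx": -0.329, "ty": -0.071, "tz": 0, "turn": 6.7}, {"tx": -0.329, "ty": -0.071, "tz": 0, "turn": 6.7}, {"tx": -0.329, "ty": -0.071, "tz": 0, "turn": 6.7}, {"tx": -0.329, "ty": -0.071, "tz": 0, "turn": 6.7}]'

```text
time_s: 11.8
eef_pos: [0.5344, -0.0774, 0.2507]
eef_rot: [-0.001, 0.716, 0.698, -0.0]
wrist_force: [0.3, 0.7, -0.8]
opening: 0.078
```

```bash
python3 go.py .5379 -.0774 .13 88.6; python3 - <<'E'
from h import *
snap('wrist','w7');p=load('w7')[0]
cv2.imwrite('pics/w7b.png',cv2.resize(p,(768,576))[...,::-1])
E
```

```text
t=11.80 pos [ 0.5344 -0.0774  0.2507] hd 88.6 q [-0.36  0.09  1.67  0.    1.38 -1.91] open 0.08 F [ 0.3  0.7 -0.8]
-> tx -0.0001 ty 0.0038 tz 0.1207 turn -0.0  rows>=3
```

View pics/w7b.png

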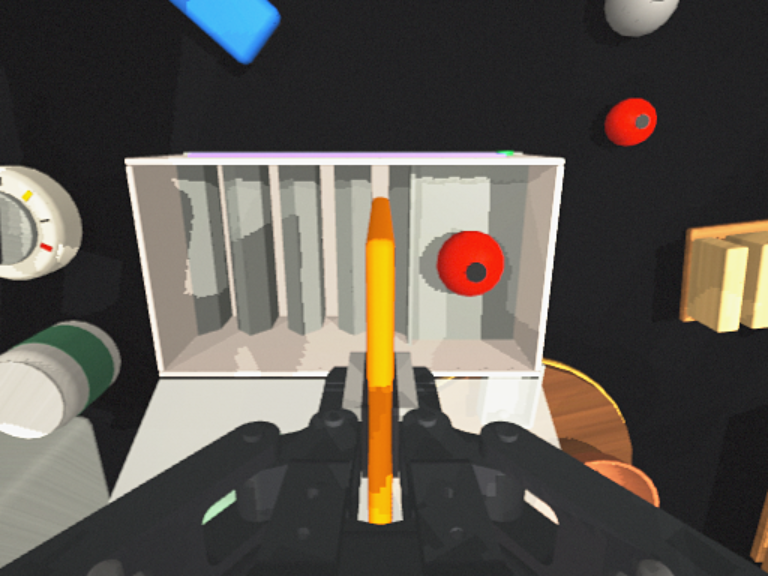

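>>> move_arm --increments '[{"tx": 0, "ty": 0.003, "tz": 0.03, "turn": 0}, {"tx": 0, "ty": 0.003, "tz": 0.06, "turn": 0}, {"tx": 0, "ty": 0.003, "tz": 0.09, "turn": 0}, {"tx": 0, "ty": 0.003, "tz": 0.11, "turn": 0}, {"tx": 0, "ty": 0.003, "tz": 0.12, "turn": 0}, {"tx": 0, "ty": 0.003, "tz": 0.13, "turn": 0}, {"tx": 0, "ty": 0.003, "tz": 0.14, "turn": 0}, {"tx": 0, "ty": 0.003, "tz": 0.15, "turn": 0}, {"tx": 0, "ty": 0.003, "tz": 0.16, "turn": 0}, {"tx": 0, "ty": 0.003, "tz": 0.16, "turn": 0}]'

```text
time_s: 12.68
eef_pos: [0.5372, -0.0774, 0.0902]
eef_rot: [-0.001, 0.715, 0.699, -0.0]
wrist_force: [-0.9, 0.8, -1.2]
opening: 0.08
```

>>> move_arm --increments '[{"tx": 0, "ty": 0, "tz": 0.004, "turn": 0}, {"tx": 0, "ty": 0, "tz": 0.008, "turn": 0}, {"tx": 0, "ty": 0, "tz": 0.012, "turn": 0}, {"tx": 0, "ty": 0, "tz": 0.012, "turn": 0}, {"tx": 0, "ty": 0, "tz": 0.012, "turn": 0}]'

```text
time_s: 13.1
eef_pos: [0.538, -0.0779, 0.0799]
eef_rot: [-0.0, 0.716, 0.699, -0.0]
wrist_force: [0.5, -0.2, -1.4]
opening: 0.084
```

>>> move_arm --increments '[{"tx": 0, "ty": 0, "tz": 0.002, "turn": 0}, {"tx": 0, "ty": 0, "tz": 0.004, "turn": 0}, {"tx": 0, "ty": 0, "tz": 0.006, "turn": 0}, {"tx": 0, "ty": 0, "tz": 0.006, "turn": 0}]'

```text
time_s: 13.43
eef_pos: [0.5384, -0.0781, 0.0754]
eef_rot: [0.0, 0.715, 0.699, -0.0]
wrist_force: [-5.1, 0.4, 12.9]
opening: 0.081
```

>>> move_arm --increments '[{"tx": 0, "ty": 0, "tz": -0.002, "turn": 0}, {"tx": 0, "ty": 0, "tz": -0.002, "turn": 0}, {"tx": 0, "ty": 0, "tz": -0.002, "turn": 0}, {"tx": 0, "ty": 0, "tz": -0.002, "turn": 0}, {"tx": 0, "ty": 0, "tz": -0.002, "turn": 0}]' --gripper 0.3

```text
time_s: 13.85
eef_pos: [0.538, -0.0778, 0.0756]
eef_rot: [-0.0, 0.715, 0.699, -0.0]
wrist_force: [0.1, -1.2, 0.3]
opening: 0.299
```

>>> move_arm --increments '[{"tx": 0, "ty": 0, "tz": -0.03, "turn": 0}, {"tx": 0, "ty": 0, "tz": -0.07, "turn": 0}, {"tx": 0, "ty": 0, "tz": -0.11, "turn": 0}, {"tx": 0, "ty": 0, "tz": -0.15, "turn": 0}, {"tx": 0, "ty": 0, "tz": -0.175, "turn": 0}, {"tx": 0, "ty": 0, "tz": -0.175, "turn": 0}, {"tx": 0, "ty": 0, "tz": -0.175, "turn": 0}]'

```text
time_s: 14.43
eef_pos: [0.5391, -0.0782, 0.2528]
eef_rot: [0.002, 0.715, 0.699, 0.001]
wrist_force: [-0.7, -0.3, -0.6]
opening: 0.303
```

```bash
python3 go.py .5703 .301 .25 95.1; python3 - <<'E'
from h import *
snap('wrist','w8');p=load('w8')[0]
E
```

```text
t=14.43 pos [ 0.5391 -0.0782  0.2528] hd 88.6 q [-0.36  0.09  1.66  0.    1.38 -1.91] open 0.30 F [-0.7 -0.3 -0.6]
-> tx 0.3798 ty 0.0222 tz 0.0024 turn -6.5  rows>=10
```

View pics/w8.png

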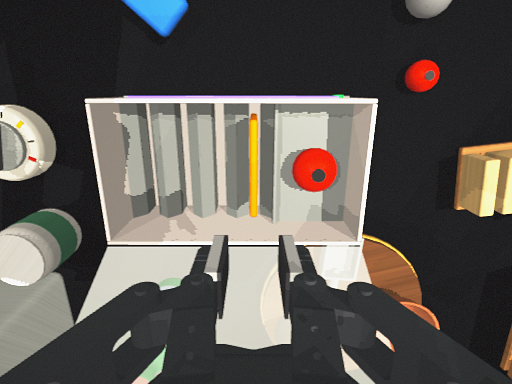

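The orange plate stands in its bay, at column 254. Now the yellow plate.

>>> move_arm --increments '[{"tx": 0.3798, "ty": 0.0222, "tz": 0, "turn": -6.5}, {"tx": 0.3798, "ty": 0.0222, "tz": 0, "turn": -6.5}, {"tx": 0.3798, "ty": 0.0222, "tz": 0, "turn": -6.5}, {"tx": 0.3798, "ty": 0.0222, "tz": 0, "turn": -6.5}, {"tx": 0.3798, "ty": 0.0222, "tz": 0, "turn": -6.5}, {"tx": 0.3798, "ty": 0.0222, "tz": 0, "turn": -6.5}, {"tx": 0.3798, "ty": 0.0222, "tz": 0, "turn": -6.5}, {"tx": 0.3798, "ty": 0.0222, "tz": 0, "turn": -6.5}, {"tx": 0.3798, "ty": 0.0222, "tz": 0, "turn": -6.5}, {"tx": 0.3798, "ty": 0.0222, "tz": 0, "turn": -6.5}, {"tx": 0.3798, "ty": 0.0222, "tz": 0, "turn": -6.5}, {"tx": 0.3798, "ty": 0.0222, "tz": 0, "turn": -6.5}, {"tx": 0.3798, "ty": 0.0222, "tz": 0, "turn": -6.5}]' --gripper 0.45

```text
time_s: 15.57
eef_pos: [0.5689, 0.2998, 0.2494]
eef_rot: [-0.0, 0.675, 0.738, -0.001]
wrist_force: [-0.1, -0.1, 0.3]
opening: 0.449
```

```bash
python3 - <<'E'
from h import *
snap('wrist','w9')
p,d,K,o,a=load('w9')
hsv=cv2.cvtColor(p,cv2.COLOR_RGB2HSV); C=cloud(d,K,o,a)
m=(cv2.inRange(hsv,(24,180,120),(31,255,255))>0)&(d>0)&(abs(C[...,2]-.103)<.006)&(C[...,0]>.5)&(C[...,0]<.65)&(C[...,1]>.29)&(C[...,1]<.34)
v,u=np.nonzero(m); P=onplane(np.c_[u,v],K,o,a,.103)
print(len(u),cv2.minAreaRect((P[:,:2]*1000).astype(np.float32)))
E
python3 go.py .5703 .301 .075 95.2
```

```text
785 ((566.7583618164062, 301.710693359375), (97.8092269897461, 7.422172546386719), 5.487245082855225)
t=15.62 pos [0.5692 0.2996 0.25  ] hd 95.0 q [ 0.3   0.32  1.4  -0.    1.42 -1.36] open 0.45 F [-0.3 -0.7 -0.4]
-> tx 0.0014 ty 0.0015 tz 0.1750 turn -0.2  rows>=5
```

View pics/w9.png

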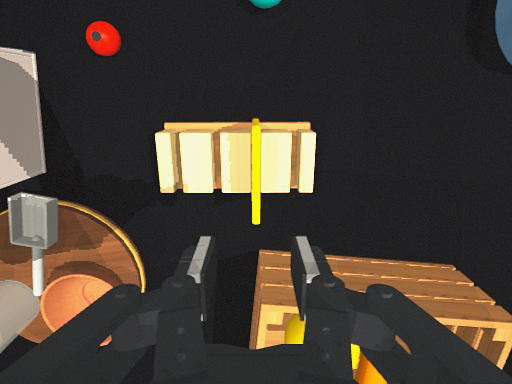

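>>> move_arm --increments '[{"tx": 0.0016, "ty": 0, "tz": 0.04, "turn": -0.2}, {"tx": 0.0016, "ty": 0, "tz": 0.08, "turn": -0.2}, {"tx": 0.0016, "ty": 0, "tz": 0.12, "turn": -0.2}, {"tx": 0.0016, "ty": 0, "tz": 0.15, "turn": -0.2}, {"tx": 0.0016, "ty": 0, "tz": 0.17, "turn": -0.2}, {"tx": 0.0016, "ty": 0, "tz": 0.175, "turn": -0.2}, {"tx": 0.0016, "ty": 0, "tz": 0.175, "turn": -0.2}]'

```text
time_s: 16.2
eef_pos: [0.5682, 0.3011, 0.0741]
eef_rot: [-0.001, 0.674, 0.739, -0.002]
wrist_force: [0.3, 0.6, 0.5]
opening: 0.452
```

>>> move_arm --increments '[{"tx": 0, "ty": 0, "tz": 0, "turn": 0}, {"tx": 0, "ty": 0, "tz": 0, "turn": 0}, {"tx": 0, "ty": 0, "tz": 0, "turn": 0}, {"tx": 0, "ty": 0, "tz": 0, "turn": 0}, {"tx": 0, "ty": 0, "tz": 0, "turn": 0}, {"tx": 0, "ty": 0, "tz": 0, "turn": 0}, {"tx": 0, "ty": 0, "tz": 0, "turn": 0}, {"tx": 0, "ty": 0, "tz": 0, "turn": 0}]' --gripper 0

```text
time_s: 16.87
eef_pos: [0.5711, 0.3033, 0.0786]
eef_rot: [0.001, 0.673, 0.739, 0.002]
wrist_force: [0.6, -2.1, 5.8]
opening: 0.081
```

>>> move_arm --increments '[{"tx": 0, "ty": 0, "tz": -0.01, "turn": 0}, {"tx": 0, "ty": 0, "tz": -0.02, "turn": 0}, {"tx": 0, "ty": 0, "tz": -0.035, "turn": 0}, {"tx": 0, "ty": 0, "tz": -0.05, "turn": 0}, {"tx": 0, "ty": 0, "tz": -0.07, "turn": 0}, {"tx": 0, "ty": 0, "tz": -0.09, "turn": 0}, {"tx": 0, "ty": 0, "tz": -0.12, "turn": 0}, {"tx": 0, "ty": 0, "tz": -0.15, "turn": 0}, {"tx": 0, "ty": 0, "tz": -0.175, "turn": 0}, {"tx": 0, "ty": 0, "tz": -0.175, "turn": 0}]'

```text
time_s: 17.7
eef_pos: [0.572, 0.3041, 0.2594]
eef_rot: [0.003, 0.673, 0.739, 0.005]
wrist_force: [1.4, 0.0, 0.6]
opening: 0.084
```

```bash
python3 go.py .5359 -.1614 .25 88.6; python3 - <<'E'
from h import *
snap('wrist','w10')
E
```

```text
t=17.70 pos [0.572  0.3041 0.2594] hd 95.4 q [ 0.31  0.31  1.39  0.    1.43 -1.36] open 0.08 F [1.4 0.  0.6]
-> tx -0.4601 ty -0.0795 tz 0.0072 turn 6.8  rows>=12
```

View pics/w10.png

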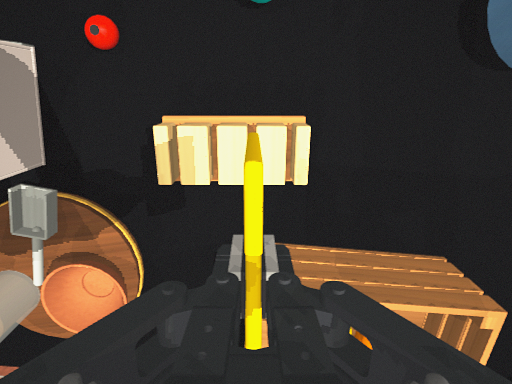

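>>> move_arm --increments '[{"tx": -0.46, "ty": -0.076, "tz": 0, "turn": 6.7}, {"tx": -0.46, "ty": -0.076, "tz": 0, "turn": 6.7}, {"tx": -0.46, "ty": -0.076, "tz": 0, "turn": 6.7}, {"tx": -0.46, "ty": -0.076, "tz": 0, "turn": 6.7}, {"tx": -0.46, "ty": -0.076, "tz": 0, "turn": 6.7}, {"tx": -0.46, "ty": -0.076, "tz": 0, "turn": 6.7}, {"tx": -0.46, "ty": -0.076, "tz": 0, "turn": 6.7}, {"tx": -0.46, "ty": -0.076, "tz": 0, "turn": 6.7}, {"tx": -0.46, "ty": -0.076, "tz": 0, "turn": 6.7}, {"tx": -0.46, "ty": -0.076, "tz": 0, "turn": 6.7}, {"tx": -0.46, "ty": -0.076, "tz": 0, "turn": 6.7}, {"tx": -0.46, "ty": -0.076, "tz": 0, "turn": 6.7}, {"tx": -0.46, "ty": -0.076, "tz": 0, "turn": 6.7}, {"tx": -0.46, "ty": -0.076, "tz": 0, "turn": 6.7}]'

```text
time_s: 18.92
eef_pos: [0.5357, -0.1618, 0.25]
eef_rot: [-0.001, 0.716, 0.698, 0.0]
wrist_force: [-0.2, 0.5, -1.1]
opening: 0.08
```

```bash
python3 go.py .5365 -.1616 .09 88.6; python3 - <<'E'
from h import *
snap('wrist','w11');p=load('w11')[0]
cv2.imwrite('pics/w11b.png',cv2.resize(p,(768,576))[...,::-1])
E
```

```text
t=18.92 pos [ 0.5357 -0.1618  0.25  ] hd 88.6 q [-0.51  0.13  1.62  0.    1.39 -2.05] open 0.08 F [-0.2  0.5 -1.1]
-> tx -0.0000 ty 0.0011 tz 0.1600 turn -0.0  rows>=4
```

View pics/w11b.png

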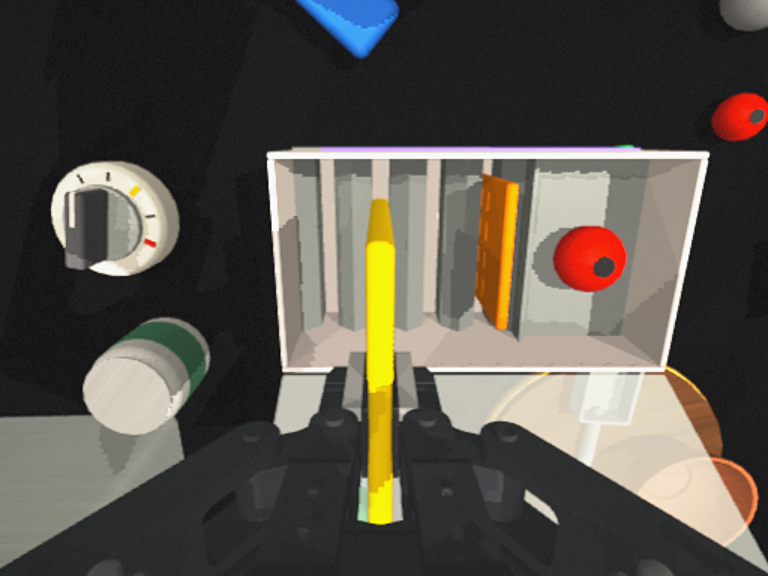

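The yellow plate, at column 380, lines up with the bay strip. The timer bar's white line is towards the upper left, near the first tick. Lowering the plate.

>>> move_arm --increments '[{"tx": 0, "ty": 0.001, "tz": 0.03, "turn": 0}, {"tx": 0, "ty": 0.001, "tz": 0.06, "turn": 0}, {"tx": 0, "ty": 0.001, "tz": 0.09, "turn": 0}, {"tx": 0, "ty": 0.001, "tz": 0.11, "turn": 0}, {"tx": 0, "ty": 0.001, "tz": 0.12, "turn": 0}, {"tx": 0, "ty": 0.001, "tz": 0.13, "turn": 0}, {"tx": 0, "ty": 0.001, "tz": 0.14, "turn": 0}, {"tx": 0, "ty": 0.001, "tz": 0.15, "turn": 0}, {"tx": 0, "ty": 0.001, "tz": 0.16, "turn": 0}, {"tx": 0, "ty": 0.001, "tz": 0.17, "turn": 0}, {"tx": 0, "ty": 0.001, "tz": 0.17, "turn": 0}, {"tx": 0, "ty": 0.001, "tz": 0.17, "turn": 0}]'

```text
time_s: 19.97
eef_pos: [0.537, -0.1621, 0.0804]
eef_rot: [-0.001, 0.716, 0.699, -0.0]
wrist_force: [0.4, -0.0, 0.5]
opening: 0.078
```

>>> move_arm --increments '[{"tx": 0, "ty": 0, "tz": 0.002, "turn": 0}, {"tx": 0, "ty": 0, "tz": 0.004, "turn": 0}, {"tx": 0, "ty": 0, "tz": 0.005, "turn": 0}, {"tx": 0, "ty": 0, "tz": 0.005, "turn": 0}]'

```text
time_s: 20.3
eef_pos: [0.5373, -0.1623, 0.076]
eef_rot: [0.0, 0.715, 0.699, 0.0]
wrist_force: [0.1, 0.2, -1.1]
opening: 0.08
```

>>> move_arm --increments '[{"tx": 0, "ty": 0, "tz": 0.001, "turn": 0}, {"tx": 0, "ty": 0, "tz": 0.002, "turn": 0}, {"tx": 0, "ty": 0, "tz": 0.002, "turn": 0}, {"tx": 0, "ty": 0, "tz": 0.002, "turn": 0}]'

```text
time_s: 20.63
eef_pos: [0.5375, -0.1625, 0.0747]
eef_rot: [0.0, 0.715, 0.699, -0.0]
wrist_force: [-2.9, 0.4, 5.6]
opening: 0.078
```

>>> move_arm --increments '[{"tx": 0, "ty": 0, "tz": 0, "turn": 0}, {"tx": 0, "ty": 0, "tz": 0, "turn": 0}, {"tx": 0, "ty": 0, "tz": 0, "turn": 0}, {"tx": 0, "ty": 0, "tz": 0, "turn": 0}, {"tx": 0, "ty": 0, "tz": 0, "turn": 0}]' --gripper 0.3

```text
time_s: 21.05
eef_pos: [0.5372, -0.1622, 0.0737]
eef_rot: [-0.0, 0.715, 0.699, -0.0]
wrist_force: [-0.2, -0.1, -0.7]
opening: 0.295
```

>>> move_arm --increments '[{"tx": 0, "ty": 0, "tz": -0.03, "turn": 0}, {"tx": 0, "ty": 0, "tz": -0.07, "turn": 0}, {"tx": 0, "ty": 0, "tz": -0.11, "turn": 0}, {"tx": 0, "ty": 0, "tz": -0.15, "turn": 0}, {"tx": 0, "ty": 0, "tz": -0.19, "turn": 0}, {"tx": 0, "ty": 0, "tz": -0.23, "turn": 0}, {"tx": 0, "ty": 0, "tz": -0.25, "turn": 0}, {"tx": 0, "ty": 0, "tz": -0.25, "turn": 0}]'

```text
time_s: 21.72
eef_pos: [0.5396, -0.1634, 0.3308]
eef_rot: [0.005, 0.715, 0.699, 0.002]
wrist_force: [1.3, 0.7, -0.1]
opening: 0.3
```

```bash
python3 - <<'E'
from h import *
snap('wrist','w12'); snap('scene','s12')
p,d,K,o,a=load('w12')
C=cloud(d,K,o,a); hsv=cv2.cvtColor(p,cv2.COLOR_RGB2HSV)
c0=np.array([0.5374,-0.0984]); th=np.radians(-1.4); Rr=np.array([[np.cos(th),-np.sin(th)],[np.sin(th),np.cos(th)]])
q=(C[...,:2]-c0)@Rr; inb=(abs(q[...,0])<.066)&(abs(q[...,1])<.124)&(d>0)
for nm,lo,hi in (('orange',(8,170,100),(18,255,255)),('yellow',(23,170,100),(32,255,255))):
    m=inb&(cv2.inRange(hsv,lo,hi)>0)
    s=np.c_[q[m],C[m][:,2]]; print(nm,len(s),s.min(0).round(4),s.max(0).round(4)); s=s[s[:,2]>.09]; print(s.mean(0))
# lid from scene + top
p,d,K,o,a=load('s12'); 
cv2.imwrite('pics/s12c.png',cv2.resize(p[140:290,150:310],None,fx=4,fy=4)[...,::-1])
E
```

```text
orange 915 [-0.0534  0.0146  0.0168] [0.0612 0.0374 0.0992]
[-0.00472167  0.01648346  0.09547604]
yellow 783 [-0.0516 -0.0684  0.0029] [0.0562 0.0233 0.1003]
[-0.0077403  -0.03419657  0.09771503]
```

View pics/w12.png

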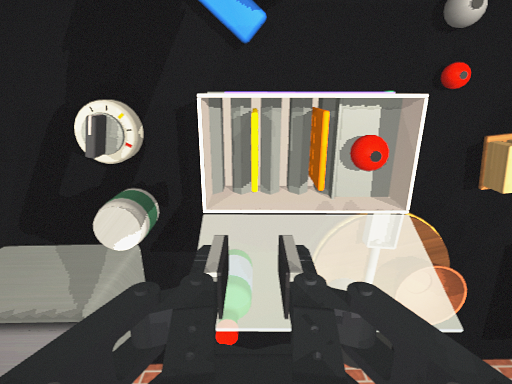

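View pics/s12c.png

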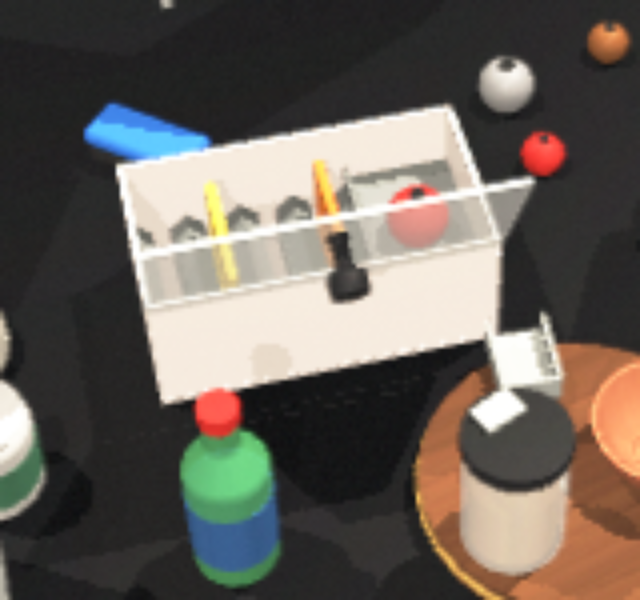

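Both plates are down, with their tops at about 0.099 m. Next I'll go behind the lid with the jaws shut.

```bash
python3 - <<'E'
from h import *
p,d,K,o,a=load('s12'); C=cloud(d,K,o,a)
v,u=np.nonzero((p.max(2)<50)&(C[...,2]>.15)&(C[...,2]<.24)&(C[...,0]>.63)&(C[...,0]<.72)&(d>0))
s=C[v,u]; print('knob',len(s),np.median(s,0),s.min(0),s.max(0))
E
python3 go.py .705 -.175 .33 88.6
```

```text
knob 29 [ 0.67781399 -0.1021705   0.21100415] [ 0.66692095 -0.11348256  0.19578252] [ 0.70802677 -0.09399787  0.21859569]
t=21.82 pos [ 0.5375 -0.1623  0.3246] hd 88.6 q [-0.5   0.09  1.53  0.    1.53 -2.05] open 0.30 F [ 0.7 -0.2 -0.4]
-> tx -0.0087 ty 0.1677 tz -0.0052 turn 0.0  rows>=5
```

>>> move_arm --increments '[{"tx": -0.009, "ty": 0.04, "tz": 0, "turn": 0}, {"tx": -0.009, "ty": 0.08, "tz": 0, "turn": 0}, {"tx": -0.009, "ty": 0.12, "tz": 0, "turn": 0}, {"tx": -0.009, "ty": 0.15, "tz": 0, "turn": 0}, {"tx": -0.009, "ty": 0.168, "tz": 0, "turn": 0}, {"tx": -0.009, "ty": 0.168, "tz": 0, "turn": 0}, {"tx": -0.009, "ty": 0.168, "tz": 0.04, "turn": 0}, {"tx": -0.009, "ty": 0.168, "tz": 0.08, "turn": 0}, {"tx": -0.009, "ty": 0.168, "tz": 0.11, "turn": 0}, {"tx": -0.009, "ty": 0.168, "tz": 0.11, "turn": 0}]' --gripper 0

```text
time_s: 22.65
eef_pos: [0.6992, -0.173, 0.2022]
eef_rot: [-0.008, 0.716, 0.699, -0.004]
wrist_force: [-1.6, 0.5, -1.6]
opening: -0.0
```

```bash
python3 - <<'E'
from h import *
snap('scene','s13'); p=load('s13')[0]
cv2.imwrite('pics/s13c.png',cv2.resize(p[140:290,150:310],None,fx=4,fy=4)[...,::-1])
E
python3 go.py .63 -.175 .215 88.6
```

```text
t=22.70 pos [ 0.7011 -0.1738  0.207 ] hd 88.6 q [-0.41  0.53  1.2  -0.    1.43 -1.95] open -0.00 F [ 0.5  0.6 -0.4]
-> tx -0.0029 ty -0.0711 tz -0.0072 turn 0.0  rows>=2
```

View pics/s13c.png

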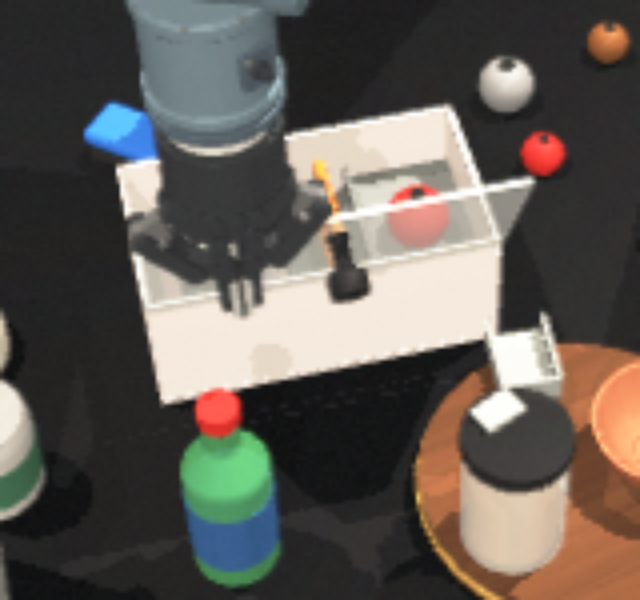

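>>> move_arm --increments '[{"tx": -0.025, "ty": 0, "tz": 0, "turn": 0}, {"tx": -0.025, "ty": 0, "tz": 0, "turn": 0}, {"tx": -0.025, "ty": -0.02, "tz": -0.004, "turn": 0}, {"tx": -0.025, "ty": -0.03, "tz": -0.008, "turn": 0}, {"tx": -0.025, "ty": -0.04, "tz": -0.008, "turn": 0}, {"tx": -0.025, "ty": -0.05, "tz": -0.008, "turn": 0}, {"tx": -0.025, "ty": -0.06, "tz": -0.008, "turn": 0}, {"tx": -0.025, "ty": -0.07, "tz": -0.008, "turn": 0}, {"tx": -0.025, "ty": -0.08, "tz": -0.008, "turn": 0}, {"tx": -0.025, "ty": -0.09, "tz": -0.008, "turn": 0}, {"tx": -0.025, "ty": -0.1, "tz": -0.008, "turn": 0}, {"tx": -0.025, "ty": -0.1, "tz": -0.008, "turn": 0}]'

```text
time_s: 23.7
eef_pos: [0.6043, -0.1983, 0.225]
eef_rot: [0.002, 0.716, 0.698, 0.0]
wrist_force: [0.3, 0.2, -0.2]
opening: 0.002
```

```bash
python3 - <<'E'
from h import *
snap('scene','s14'); p=load('s14')[0]
cv2.imwrite('pics/s14c.png',cv2.resize(p[120:270,150:310],None,fx=4,fy=4)[...,::-1])
E
python3 go.py .51 -.20 .119 88.6
```

```text
t=23.75 pos [ 0.6048 -0.1983  0.2247] hd 88.6 q [-0.5   0.32  1.45 -0.    1.37 -2.05] open -0.00 F [ 0.2 -0.5  0.2]
-> tx -0.0038 ty -0.0951 tz 0.1054 turn -0.0  rows>=4
```

View pics/s14c.png

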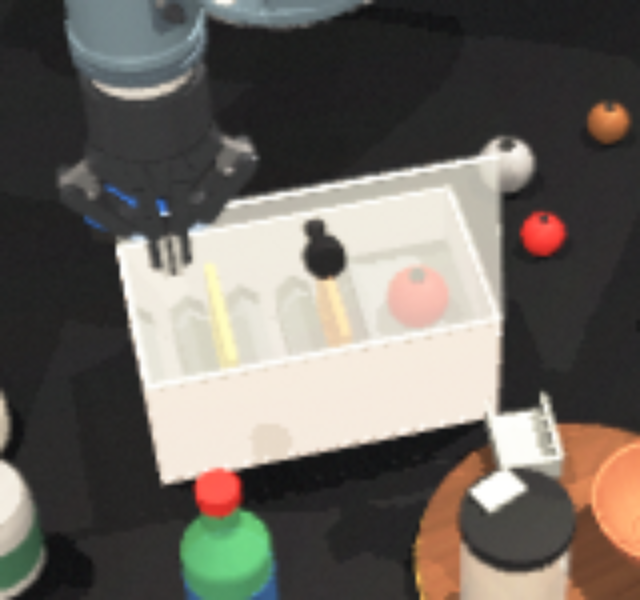

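>>> move_arm --increments '[{"tx": 0, "ty": -0.016, "tz": 0.007, "turn": 0}, {"tx": 0, "ty": -0.034, "tz": 0.015, "turn": 0}, {"tx": 0, "ty": -0.05, "tz": 0.025, "turn": 0}, {"tx": 0, "ty": -0.064, "tz": 0.038, "turn": 0}, {"tx": 0, "ty": -0.076, "tz": 0.052, "turn": 0}, {"tx": 0, "ty": -0.084, "tz": 0.067, "turn": 0}, {"tx": 0, "ty": -0.089, "tz": 0.081, "turn": 0}, {"tx": 0, "ty": -0.092, "tz": 0.091, "turn": 0}, {"tx": 0, "ty": -0.094, "tz": 0.097, "turn": 0}, {"tx": 0, "ty": -0.094, "tz": 0.1, "turn": 0}, {"tx": 0, "ty": -0.094, "tz": 0.1, "turn": 0}]'

```text
time_s: 24.67
eef_pos: [0.5107, -0.1956, 0.1218]
eef_rot: [-0.0, 0.715, 0.699, -0.0]
wrist_force: [0.4, 0.5, -0.3]
opening: 0.0
```

```bash
python3 - <<'E'
from h import *
snap('scene','s15'); p=load('s15')[0]
cv2.imwrite('pics/s15c.png',cv2.resize(p[120:270,150:310],None,fx=4,fy=4)[...,::-1])
E
python3 go.py .51 -.20 .119 88.6
```

```text
t=24.72 pos [ 0.511  -0.1957  0.1222] hd 88.6 q [-0.58  0.24  1.77  0.    1.13 -2.13] open 0.00 F [ 0.1 -0.6  0.1]
-> tx -0.0043 ty -0.0009 tz 0.0032 turn 0.0  rows>=1
```

View pics/s15c.png

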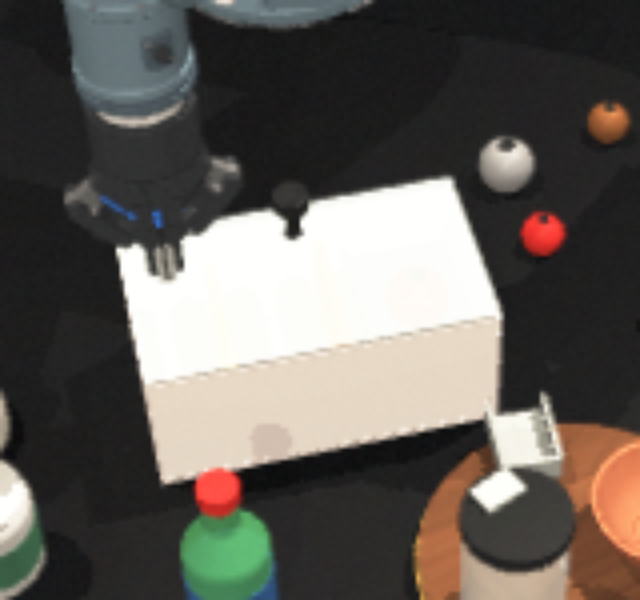

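Nearly shut. Pressing lightly until it touches.

>>> move_arm --increments '[{"tx": 0, "ty": 0, "tz": 0.002, "turn": 0}, {"tx": 0, "ty": 0, "tz": 0.004, "turn": 0}, {"tx": 0, "ty": 0, "tz": 0.005, "turn": 0}, {"tx": 0, "ty": 0, "tz": 0.005, "turn": 0}, {"tx": 0, "ty": 0, "tz": 0.005, "turn": 0}]'

```text
time_s: 25.13
eef_pos: [0.5113, -0.196, 0.1185]
eef_rot: [0.001, 0.715, 0.699, 0.0]
wrist_force: [-2.5, 1.3, 7.9]
opening: 0.001
```

>>> move_arm --increments '[{"tx": 0, "ty": 0, "tz": 0.001, "turn": 0}, {"tx": 0, "ty": 0, "tz": 0.002, "turn": 0}, {"tx": 0, "ty": 0, "tz": 0.002, "turn": 0}]'

```text
time_s: 25.38
eef_pos: [0.5114, -0.1961, 0.1183]
eef_rot: [0.001, 0.715, 0.699, 0.0]
wrist_force: [-8.3, 3.8, 22.6]
opening: 0.002
```

>>> move_arm --increments '[{"tx": 0, "ty": 0, "tz": -0.03, "turn": 0}, {"tx": 0, "ty": 0, "tz": -0.07, "turn": 0}, {"tx": 0, "ty": 0, "tz": -0.11, "turn": 0}, {"tx": 0, "ty": 0, "tz": -0.13, "turn": 0}, {"tx": 0, "ty": 0, "tz": -0.13, "turn": 0}]'

```text
time_s: 25.8
eef_pos: [0.5134, -0.1973, 0.2516]
eef_rot: [0.006, 0.715, 0.699, 0.001]
wrist_force: [-0.0, -0.7, 0.6]
opening: -0.004
```

```bash
python3 go.py .5133 -.3725 .25 78; python3 - <<'E'
from h import *
snap('wrist','w16');snap('top','t16')
p,d,K,o,a=load('w16'); cv2.imwrite('pics/w16b.png',cv2.resize(p,(768,576))[...,::-1])
p,d,K,o,a=load('t16');C=cloud(d,K,o,a)
c0=np.array([0.5374,-0.0984]); th=np.radians(-1.4); Rr=np.array([[np.cos(th),-np.sin(th)],[np.sin(th),np.cos(th)]])
q=(C[...,:2]-c0)@Rr
for x0 in (-.06,-.03,0,.03,.06):
    m=(d>0)&(abs(q[...,0]-x0)<.008)&(q[...,1]>.02)&(q[...,1]<.12); print(x0,m.sum(),np.median(C[m][:,2]))
E
```

```text
t=25.80 pos [ 0.5134 -0.1973  0.2516] hd 88.7 q [-0.58  0.1   1.66  0.    1.37 -2.13] open -0.00 F [-0.  -0.7  0.6]
-> tx -0.1751 ty 0.0040 tz 0.0027 turn 10.7  rows>=5
-0.06 286 0.11906621673440376
-0.03 264 0.11901490175812435
0 251 0.11885839084077754
0.03 249 0.11909605261024647
0.06 244 0.11895463151141106
```

View pics/w16b.png

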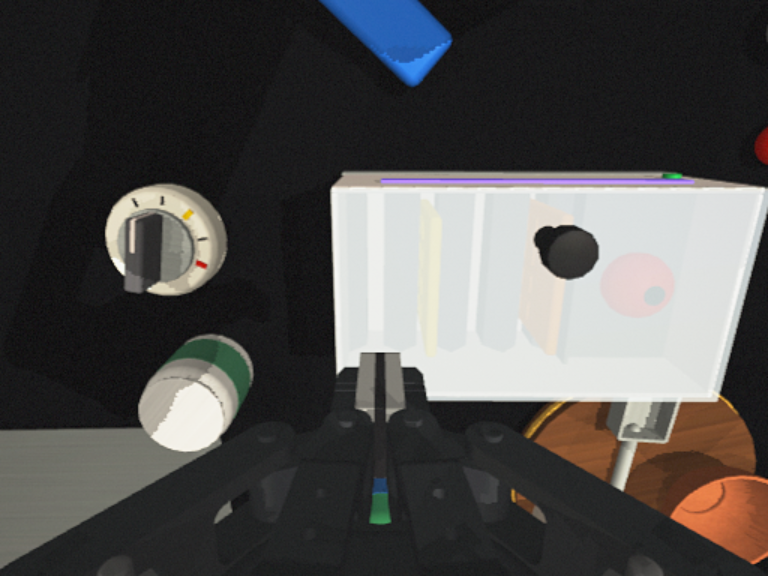

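The lid is flat, with its top at 0.119 m all across. Next is the timer.

>>> move_arm --increments '[{"tx": -0.175, "ty": 0.004, "tz": 0, "turn": 10.7}, {"tx": -0.175, "ty": 0.004, "tz": 0, "turn": 10.7}, {"tx": -0.175, "ty": 0.004, "tz": 0, "turn": 10.7}, {"tx": -0.175, "ty": 0.004, "tz": 0, "turn": 10.7}, {"tx": -0.175, "ty": 0.004, "tz": 0, "turn": 10.7}, {"tx": -0.175, "ty": 0.004, "tz": 0, "turn": 10.7}, {"tx": -0.175, "ty": 0.004, "tz": 0, "turn": 10.7}]' --gripper 0.5

```text
time_s: 26.48
eef_pos: [0.5094, -0.3699, 0.2424]
eef_rot: [-0.002, 0.778, 0.628, 0.0]
wrist_force: [0.5, 0.4, -0.2]
opening: 0.5
```

```bash
cat > tm.py <<'E'
import sys
from h import *
n=sys.argv[1]
snap('wrist',n)
p,d,K,o,a=load(n); cv2.imwrite(f'pics/{n}b.png',cv2.resize(p,(768,576))[...,::-1])
C=cloud(d,K,o,a); ok=(d>0)&(np.hypot(C[...,0]-.513,C[...,1]+.3725)<.06)
m=ok&(abs(C[...,2]-.071)<.004)
v,u=np.nonzero(m)
if len(u):
    P=onplane(np.c_[u,v],K,o,a,.071)[:,:2]; r=cv2.minAreaRect((P*1000).astype(np.float32)); print('bar top',len(u),r); b=cv2.boxPoints(r); print(b.round(1).tolist())
g=cv2.cvtColor(p,cv2.COLOR_RGB2HSV)
m=ok&(abs(C[...,2]-.03)<.005)
P=C[m][:,:2]; c,rad=cv2.minEnclosingCircle((P*1000).astype(np.float32)); print('body',c,rad)
for nm,lo,hi in (('yellow',(18,120,120),(32,255,255)),('red',(0,140,120),(6,255,255))):
    mm=ok&(cv2.inRange(g,lo,hi)>0); v,u=np.nonzero(mm)
    if len(u): print(nm,len(u),onplane(np.c_[u,v],K,o,a,.030).mean(0))
E
python3 tm.py w17; python3 go.py .5133 -.3725 .044 78
```

```text
bar top 654 ((511.98394775390625, -377.9253845214844), (13.483799934387207, 55.34626007080078), 77.88471984863281)
[[483.5, -378.70001220703125], [537.5999755859375, -390.29998779296875], [540.5, -377.1000061035156], [486.29998779296875, -365.5]]
body (513.1298217773438, -378.0798645019531) 44.86994934082031
yellow 24 [ 0.48920173 -0.34995419  0.03      ]
red 19 [ 0.53001033 -0.34519845  0.03      ]
t=26.53 pos [ 0.5098 -0.3691  0.243 ] hd 77.9 q [-0.82  0.29  1.45  0.    1.41 -2.18] open 0.50 F [-0.6  0.1  0.9]
-> tx -0.0031 ty 0.0047 tz 0.1990 turn -0.1  rows>=5
```

View pics/w17b.png

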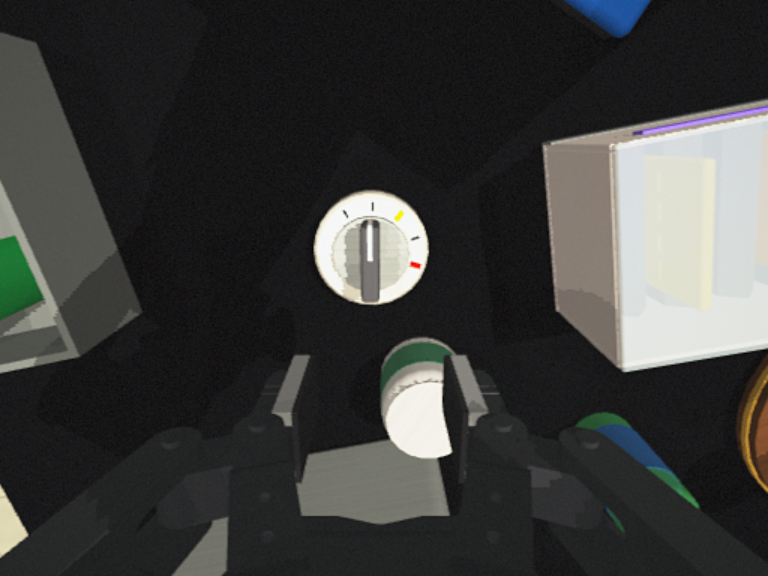

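```bash
python3 - <<'E'
from h import *
p,d,K,o,a=load('w17')
print(onplane([[420/1.5,418/1.5]],K,o,a,.08))
E
python3 go.py .5125 -.378 .045 77.9
```

```text
[[ 0.63573766 -0.36495514  0.08      ]]
t=26.53 pos [ 0.5098 -0.3691  0.243 ] hd 77.9 q [-0.82  0.29  1.45  0.    1.41 -2.18] open 0.50 F [-0.6  0.1  0.9]
-> tx -0.0086 ty 0.0050 tz 0.1979 turn 0.0  rows>=5
```

>>> move_arm --increments '[{"tx": -0.0086, "ty": 0.004, "tz": 0.04, "turn": 0}, {"tx": -0.0086, "ty": 0.004, "tz": 0.08, "turn": 0}, {"tx": -0.0086, "ty": 0.004, "tz": 0.12, "turn": 0}, {"tx": -0.0086, "ty": 0.004, "tz": 0.15, "turn": 0}, {"tx": -0.0086, "ty": 0.004, "tz": 0.17, "turn": 0}, {"tx": -0.0086, "ty": 0.004, "tz": 0.185, "turn": 0}, {"tx": -0.0086, "ty": 0.004, "tz": 0.195, "turn": 0}, {"tx": -0.0086, "ty": 0.004, "tz": 0.197, "turn": 0}, {"tx": -0.0086, "ty": 0.004, "tz": 0.197, "turn": 0}]'

```text
time_s: 27.28
eef_pos: [0.5126, -0.3785, 0.0476]
eef_rot: [-0.001, 0.777, 0.629, 0.0]
wrist_force: [0.6, 0.2, -0.1]
opening: 0.5
```

```bash
python3 go.py .5125 -.378 .045 77.9
```

```text
t=27.28 pos [ 0.5126 -0.3785  0.0476] hd 78.0 q [-0.82  0.52  1.56  0.    1.06 -2.18] open 0.50 F [ 0.6  0.2 -0.1]
-> tx 0.0005 ty -0.0002 tz 0.0026 turn 0.1  rows>=1
```

>>> move_arm --increments '[{"tx": 0, "ty": 0, "tz": 0.001, "turn": 0}, {"tx": 0, "ty": 0, "tz": 0.001, "turn": 0}, {"tx": 0, "ty": 0, "tz": 0.001, "turn": 0}, {"tx": 0, "ty": 0, "tz": 0.001, "turn": 0}, {"tx": 0, "ty": 0, "tz": 0.001, "turn": 0}, {"tx": 0, "ty": 0, "tz": 0.001, "turn": 0}, {"tx": 0, "ty": 0, "tz": 0.001, "turn": 0}]' --gripper 0

```text
time_s: 27.87
eef_pos: [0.5138, -0.3779, 0.0487]
eef_rot: [-0.0, 0.777, 0.629, 0.001]
wrist_force: [1.6, 9.8, 6.7]
opening: 0.15
```

>>> move_arm --increments '[{"tx": 0.001, "ty": 0, "tz": 0, "turn": 4}, {"tx": 0.001, "ty": 0, "tz": 0, "turn": 10}, {"tx": 0.001, "ty": 0, "tz": 0, "turn": 16}, {"tx": 0.001, "ty": 0, "tz": 0, "turn": 22}, {"tx": 0.001, "ty": 0, "tz": 0, "turn": 28}, {"tx": 0.001, "ty": 0, "tz": 0, "turn": 34}, {"tx": 0.001, "ty": 0, "tz": 0, "turn": 40}, {"tx": 0.001, "ty": 0, "tz": 0, "turn": 46}, {"tx": 0.001, "ty": 0, "tz": 0, "turn": 52}, {"tx": 0.001, "ty": 0, "tz": 0, "turn": 56}, {"tx": 0.001, "ty": 0, "tz": 0, "turn": 60}, {"tx": 0.001, "ty": 0, "tz": 0, "turn": 60}]'

```text
time_s: 28.87
eef_pos: [0.5137, -0.3779, 0.0488]
eef_rot: [-0.0, 0.988, 0.154, 0.001]
wrist_force: [0.8, 6.8, 7.1]
opening: 0.148
```

```bash
python3 go.py .5125 -.378 .048 -42
```

```text
t=28.87 pos [ 0.5137 -0.3779  0.0488] hd 17.7 q [-0.82  0.52  1.56  0.    1.06 -1.13] open 0.15 F [0.8 6.8 7.1]
-> tx -0.0011 ty -0.0002 tz 0.0008 turn 59.7  rows>=9
```

>>> move_arm --increments '[{"tx": 0, "ty": 0, "tz": 0, "turn": 4}, {"tx": 0, "ty": 0, "tz": 0, "turn": 10}, {"tx": 0, "ty": 0, "tz": 0, "turn": 16}, {"tx": 0, "ty": 0, "tz": 0, "turn": 22}, {"tx": 0, "ty": 0, "tz": 0, "turn": 28}, {"tx": 0, "ty": 0, "tz": 0, "turn": 34}, {"tx": 0, "ty": 0, "tz": 0, "turn": 40}, {"tx": 0, "ty": 0, "tz": 0, "turn": 46}, {"tx": 0, "ty": 0, "tz": 0, "turn": 52}, {"tx": 0, "ty": 0, "tz": 0, "turn": 56}, {"tx": 0, "ty": 0, "tz": 0, "turn": 60}, {"tx": 0, "ty": 0, "tz": 0, "turn": 60}, {"tx": 0, "ty": 0, "tz": 0, "turn": 60}]'

```text
time_s: 29.95
eef_pos: [0.5136, -0.3777, 0.0488]
eef_rot: [-0.001, 0.933, -0.359, 0.0]
wrist_force: [0.4, 6.3, 6.3]
opening: 0.151
```

```bash
python3 go.py .5125 -.378 .048 40.4; python3 - <<'E'
from h import *
print(get_obs()['torque'])
snap('wrist','w18');snap('scene','s18'); p=load('s18')[0]
cv2.imwrite('pics/s18c.png',cv2.resize(p[170:290,80:200],None,fx=5,fy=5)[...,::-1])
E
```

```text
t=29.95 pos [ 0.5136 -0.3777  0.0488] hd -42.1 q [-0.82  0.52  1.56  0.    1.06 -0.09] open 0.15 F [0.4 6.3 6.3]
-> tx -0.0006 ty 0.0009 tz 0.0008 turn -82.5  rows>=12
[ 1.26822928  0.0981816  -0.00426496]
```

View pics/w18.png

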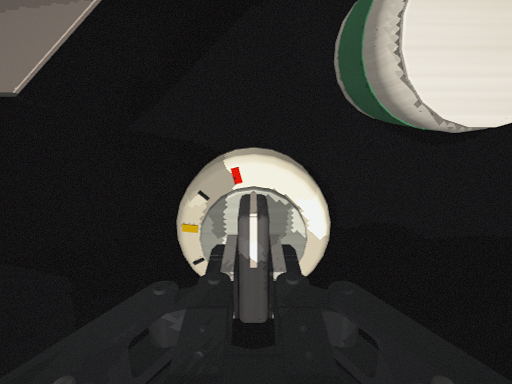

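View pics/s18c.png

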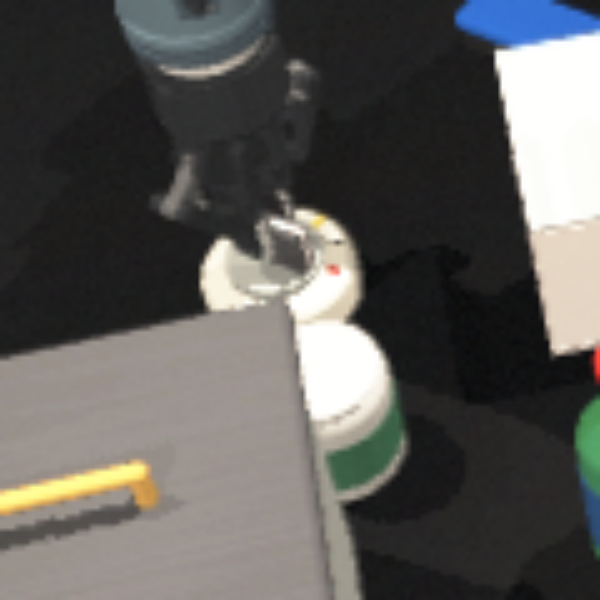

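The pointer has passed the red tick, at (236,175) in the wrist view, by about 14°. I'll refine the tick directions before turning back.

```bash
python3 - <<'E'
from h import *
from scipy.optimize import least_squares
for n in ('w12','w16','w17','w18'):
    p,d,K,o,a=load(n); C=cloud(d,K,o,a)
    ok=(d>0)&(np.hypot(C[...,0]-.513,C[...,1]+.378)<.052)&(abs(C[...,2]-.03)<.006)
    g=cv2.cvtColor(p,cv2.COLOR_RGB2HSV); out=[]
    for nm,lo,hi in (('yellow',(18,120,100),(32,255,255)),('red',(0,140,100),(6,255,255))):
        mm=ok&(cv2.inRange(g,lo,hi)>0); v,u=np.nonzero(mm)
        if len(u)==0: print(n,nm,'none');continue
        P=onplane(np.c_[u,v],K,o,a,.0305)[:,:2].mean(0); out.append(P)
        for c in ((.5125,-.378),(.5137,-.3778)):
            print(n,nm,len(u),P.round(4),np.degrees(np.arctan2(P[1]-c[1],P[0]-c[0])).round(1),np.hypot(*(P-c)).round(4))
E
```

```text
w12 yellow 22 [ 0.4895 -0.3491] 128.5 0.0369
w12 yellow 22 [ 0.4895 -0.3491] 130.1 0.0375
w12 red 16 [ 0.5305 -0.3444] 61.8 0.0381
w12 red 16 [ 0.5305 -0.3444] 63.3 0.0373
w16 yellow 31 [ 0.4897 -0.3496] 128.8 0.0364
w16 yellow 31 [ 0.4897 -0.3496] 130.5 0.037
w16 red 23 [ 0.5302 -0.3446] 62.1 0.0378
w16 red 23 [ 0.5302 -0.3446] 63.6 0.0371
w17 yellow 24 [ 0.4891 -0.35  ] 129.8 0.0365
w17 yellow 24 [ 0.4891 -0.35  ] 131.4 0.0371
w17 red 19 [ 0.5299 -0.3452] 62.1 0.0371
w17 red 19 [ 0.5299 -0.3452] 63.6 0.0364
w18 yellow 123 [ 0.4898 -0.3502] 129.2 0.0359
w18 yellow 123 [ 0.4898 -0.3502] 130.9 0.0365
w18 red 124 [ 0.5306 -0.3453] 61.1 0.0374
w18 red 124 [ 0.5306 -0.3453] 62.6 0.0367
```

>>> move_arm --increments '[{"tx": 0, "ty": 0, "tz": 0, "turn": -4}, {"tx": 0, "ty": 0, "tz": 0, "turn": -10}, {"tx": 0, "ty": 0, "tz": 0, "turn": -16}, {"tx": 0, "ty": 0, "tz": 0, "turn": -22}, {"tx": 0, "ty": 0, "tz": 0, "turn": -28}, {"tx": 0, "ty": 0, "tz": 0, "turn": -34}, {"tx": 0, "ty": 0, "tz": 0, "turn": -40}, {"tx": 0, "ty": 0, "tz": 0, "turn": -46}, {"tx": 0, "ty": 0, "tz": 0, "turn": -52}, {"tx": 0, "ty": 0, "tz": 0, "turn": -58}, {"tx": 0, "ty": 0, "tz": 0, "turn": -64}, {"tx": 0, "ty": 0, "tz": 0, "turn": -70}, {"tx": 0, "ty": 0, "tz": 0, "turn": -75}, {"tx": 0, "ty": 0, "tz": 0, "turn": -79}, {"tx": 0, "ty": 0, "tz": 0, "turn": -82}, {"tx": 0, "ty": 0, "tz": 0, "turn": -82.5}, {"tx": 0, "ty": 0, "tz": 0, "turn": -82.5}, {"tx": 0, "ty": 0, "tz": 0, "turn": -82.5}]'

```text
time_s: 31.55
eef_pos: [0.5137, -0.3779, 0.0488]
eef_rot: [-0.0, 0.938, 0.346, 0.001]
wrist_force: [0.0, 6.4, 5.2]
opening: 0.152
```

>>> move_arm --increments '[{"tx": 0, "ty": 0, "tz": 0, "turn": 0}, {"tx": 0, "ty": 0, "tz": 0, "turn": 0}, {"tx": 0, "ty": 0, "tz": 0, "turn": 0}, {"tx": 0, "ty": 0, "tz": 0, "turn": 0}, {"tx": 0, "ty": 0, "tz": 0, "turn": 0}]' --gripper 0.5

```text
time_s: 31.97
eef_pos: [0.5126, -0.3792, 0.0471]
eef_rot: [0.0, 0.938, 0.345, 0.0]
wrist_force: [0.1, 0.0, 0.2]
opening: 0.5
```

>>> move_arm --increments '[{"tx": 0, "ty": 0, "tz": -0.03, "turn": 0}, {"tx": 0, "ty": 0, "tz": -0.07, "turn": 0}, {"tx": 0, "ty": 0, "tz": -0.11, "turn": 0}, {"tx": 0, "ty": 0, "tz": -0.15, "turn": 0}, {"tx": 0, "ty": 0, "tz": -0.2, "turn": 0}, {"tx": 0, "ty": 0, "tz": -0.2, "turn": 0}, {"tx": 0, "ty": 0, "tz": -0.2, "turn": 0}]'

```text
time_s: 32.55
eef_pos: [0.5144, -0.3809, 0.2524]
eef_rot: [0.004, 0.938, 0.346, 0.002]
wrist_force: [0.2, 0.2, -0.2]
opening: 0.496
```

```bash
sed -i 's/.3725/.378/g' tm.py; python3 tm.py w19; python3 go.py .5125 -.378 .25 40.4
```

```text
bar top 631 ((512.0946655273438, -376.7613830566406), (13.169561386108398, 54.750709533691406), 40.48314666748047)
[[489.29998779296875, -360.20001220703125], [524.9000244140625, -401.8999938964844], [534.9000244140625, -393.29998779296875], [499.29998779296875, -351.70001220703125]]
body (512.9856567382812, -377.6736755371094) 44.85585403442383
yellow 21 [ 0.48924951 -0.34985765  0.03      ]
red 20 [ 0.53031519 -0.34510109  0.03      ]
t=32.60 pos [ 0.5133 -0.3798  0.249 ] hd 40.4 q [-0.82  0.3   1.42 -0.    1.41 -1.53] open 0.50 F [0.4 0.8 0.1]
-> tx 0.0006 ty -0.0019 tz -0.0010 turn 0.0  rows>=1
```

View pics/w19b.png

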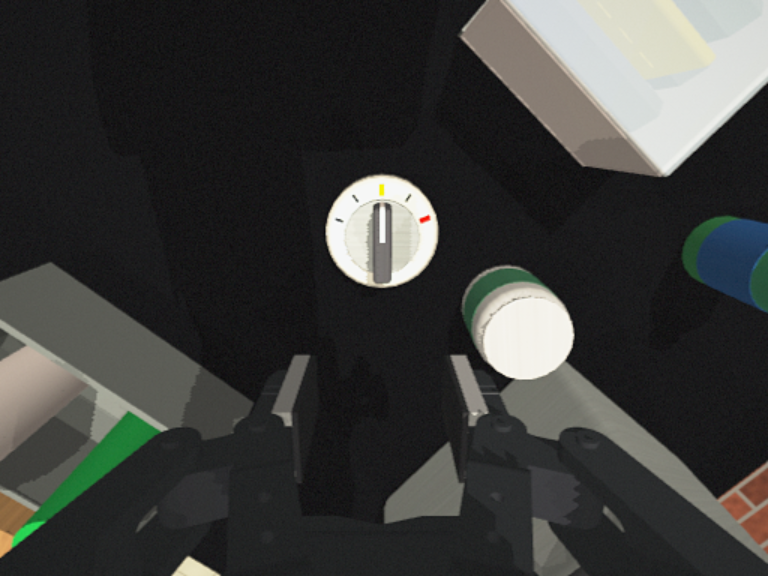

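The pointer lines up with the yellow tick: both read 130.5°. One last overall look.

```bash
python3 - <<'E'
from h import *
snap('top','t20');snap('scene','s20')
for n,(u0,u1,v0,v1) in (('t20',(100,440,60,310)),('s20',(100,400,110,310))):
    p=load(n)[0]; cv2.imwrite(f'pics/{n}c.png',cv2.resize(p[v0:v1,u0:u1],None,fx=2.2,fy=2.2,interpolation=cv2.INTER_CUBIC)[...,::-1])
E
```

```text
(no output)
```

View pics/t20c.png

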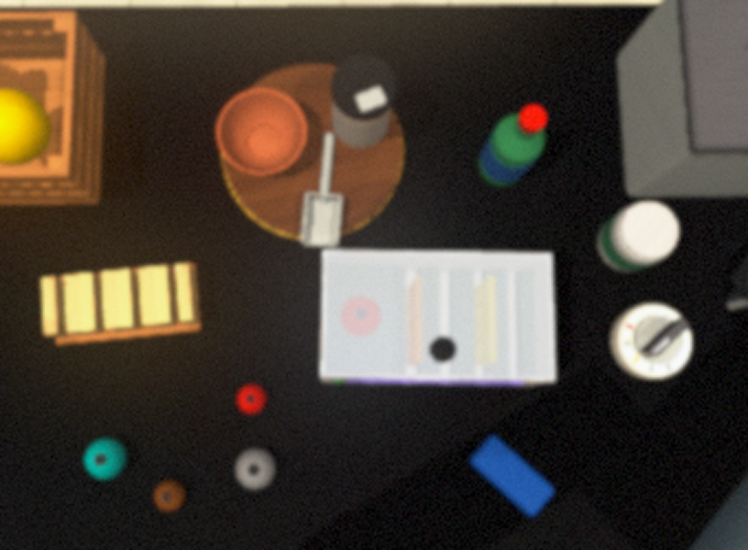

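View pics/s20c.png

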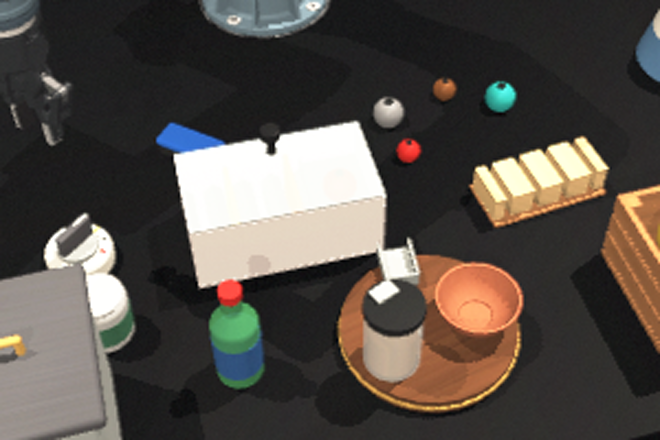

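The rack is empty. Through the shut lid I can see the ball at (360,315) and both plates at (413,315) and (485,315). The bystanders are where they were, so I'm handing in.

```bash
python3 -c "
from bench import workorder
print(workorder.hand_in())"
```

```text
the job is handed in; nothing more can be done
None
```

The job is done and handed in at about 33 s of the 210 s allowed; `hand_in()` gives no verdict.

- **Plates:** Only two were in the rack, orange (plate1) and yellow (plate4). Each was lowered onto the floor of its own bay before release, and their tops then read about 99 mm, the fully-down height. The rack is now empty.
- **Ball:** The larger red ball is standing on the shelf. It was still there, seen through the lid, at the last look.
- **Lid:** Shut before the timer was touched. Its top reads 119 mm all across, against 118.5 mm expected.
- **Timer:** Wound to about 2.64 rad, past the red tick at 2.4, then turned back. The pointer and the yellow tick both read 130.5°.
- **Other things on the counter:** They look unmoved in the last top and scene pictures; I compared them by eye only.

No check failed. The highest wrist forces I saw were about 27 N setting the ball down and 24 N pressing the lid, both well under the 120 N limit. They were read at the end of each move, so brief peaks between readings would not show.

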